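# Clip the wet cap with self-closing tweezers and plug it into the drying nest

## Robot

A 7-joint arm with a two-finger parallel gripper is mounted at the origin on the work surface. World frame = base frame: x ahead of the robot, y to its left, z up, the work surface at z = 0. Lengths are in m, angles in rad, forces in N, time in s.
With the tool pointing down it reaches from about 0.4 to 0.875 m from the base axis. Payload 4.4 kg.
Tool frame: the origin (TCP) lies at the very end of the fingers, on their centre line; the grasp point (between the pads) lies 19 mm behind it (env.grip_depth is the distance from the TCP to the grasp point, in m); z points along the fingers, y is the line along which they close (so a half turn about z gives the same grasp; the last joint's range is limited). The gripper opens to 85 mm and grips with 20 to 120 N. Pads are 22 mm wide; open, the fingers measure 114 mm over their backs; the gripper's body (76 mm by 85 mm) begins 54 mm behind the grasp point. The pads swing forward as they close: fully open they stand 13 mm farther back than shut.
Start: joints at [1.209, 0.628, 0.038, 1.517, -0.027, 0.996, -0.02], TCP at [0.19, -0.622, 0.196] pointing down, gripper open.
Joint ranges: [-3.06, 3.06], [-0.37, 2.12], [-1.25, 1.32], [0.18, 2.47], [-1.1, 4.24], [0.23, 1.98], [-2.94, 2.94]. Speed limits (rad/s): [2.57, 2.57, 3.14, 3.14, 3.14, 3.14, 3.14].

## Interface

Orientations are given as a unit quaternion [w, x, y, z].
In Python, from station import env, cams, finish_job gives the robot as it stands.
- The arm moves only by the tool send_rows, never from a script. Its argument "targets" is a list of rows, each a list of 2 entries, a list of its own where there are three numbers: the shift along the tool's x, y, z in m, then the turn, a rotation vector about the tool's x, y, z in degrees. A call has 1 to 10 rows; each row shifts and turns the commanded pose from where the row before left it, along the tool's axes as they then stand; what a row does not reach is not made up. A row lasts 1/10 s, in which the tool goes at most 50 mm and 8.59 degrees, less where a joint would pass 70% of its speed; a pose out of reach is approached as far as the arm can. A call is refused whole if a number of a shift passes 0.05 or a number of a turn 8.59, either way. A call with a gripper value outside its range is refused whole. "gripper" is the gripper's target within -1 to 1 (fully open at 1, half-way at 0, shut at -1), set as the call begins (left out, the last holds). The fingers move at their own pace and stop on an object; "newtons" is the grip in N (left out, the last holds). Time passes only in rows, so rows that do not move let the fingers close. It gives the time, the measured TCP pose, the force, the opening and the grip force at its end, in the units of the state.
- env.get_obs(): the state, without advancing time (a new reading comes with each control period).
- cams.grab_frame(name): name is "scene" or "top" or "wrist"; returns (picture, depth): 480x640x3 uint8, blue, green, red; 480x640 float32, m along the optical axis (not along the pixel's ray), 0 where there is no reading.
- cams.camera_params(name): a dict with "fov_y" (degrees; the focal length in pixels is half the picture's height over the tangent of half this angle, whatever the lens; pixels are square), "cx", "cy" (the principal point, pixels), "D" ([k1, k2, p1, p2, k3] as OpenCV has them; the pictures are not rectified), "extrinsics" (4x4, takes a point from camera to world coordinates). Camera axes: x right, y down, z forward; pixel columns grow to the right and rows downward; lengths in m; the calibration is good to about 2 mm. A picture is of the moment at which its call begins: read the wrist's pose just before it. camera_params takes no time and is no camera call; for the wrist camera it gives the pose at the moment of the call.
- finish_job(): hands the job in; it is judged then, once.
The state is a dict: "time": time; "joint_positions": joint angles; "joint_velocities": joint speeds; "joint_torque": joint torques, N m; "eef_pos": TCP position; "tcp_rot": TCP orientation; "wrist_force": force on the tool from outside, world axes, zero at the start; "moment": the same for the moment, N m; "finger_gap": finger opening in m; "finger_force": force on a finger pad.
Only numpy, scipy, OpenCV 4.12 (cv2) and the standard library are available. Lean on these libraries where they do the work, as an engineer would, in place of code of your own. Each camera call takes 0.05 s, during which the arm holds its last target. There are 200 camera calls.

## Task

The round cap in the wooden spray block has just been painted and is still wet, so never touch it with the gripper. Squeeze the self-closing tweezers off their post, clip them on the cap's bare square tang, lift the cap out of the block and press its stud fully home in the sprung drying nest, firmly but without bottoming the nest's springs. Then let go, leaving the tweezers clipped on the cap and standing upright over it; do not disturb the other things on the bench.

Things in the scene. Friction and masses are not known exactly. Their poses are not given: they have to be found in the camera images.
- tweezers: Steel self-closing cross-action tweezers, 104 mm tall, 66 g, upright, jaws down, at first clipped on the stand's post. Origin midway between the jaw tips; z up, y the line of squeezing. Squeezing the two pads opens the jaws equally: jaw gap = 54 mm - width over pads. Jaw plates 14 mm wide in x, 22 tall, 4 thick. Tail block z = 88 to 104 mm, 28 mm in y, 22 in x.
- tweezer_pads (a point): Where to squeeze: midway between the finger pads, z = 74 mm up the tweezers. Pads face +y and -y, 20 mm wide, z = 54 to 86 mm. Under each a ledge (top at z = 54 mm) sticks out 10 mm, so fingertips can push the tweezers down. Width over pads 44 mm on the post, 42 mm on the cap's tang, 49 mm empty and shut, 32 mm fully open (stop).
- jaw_a (a joint): Movement of each jaw, m: 0 on the 10 mm post, 0.001 on the 12 mm tang, 0.006 fully open (gap 22 mm), -0.0025 empty and shut (5 mm). Pads start to give at 10 N per finger on the post, 11 N on the tang, and need 15 N for full opening: squeeze with about 22 N to open, hold with 3 to 6 N to carry with the jaws gripping (grip = spring force less finger force).
- stand: Grey steel parking stand fixed to the bench: base plate 80 x 70 x 12 mm with a square post 10 x 10 mm, 18 mm tall, at its centre. Origin at the centre of the underside. At the start the jaw tips rest on the plate, a jaw on each y side of the post; squeeze open and lift straight up over 25 mm to clear.
- block: Wooden spray block fixed to the bench, 80 x 80 x 36 mm, with a 14.5 mm through hole at the centre in which the cap's stud stands loosely. Origin at the centre of the underside.
- cap: Steel cap, about 110 g, 54 mm tall, z up. Round stud 12 mm diameter, z = 0 to 28 mm, its lowest 6 mm tapering to 8 mm; wet-painted dull green round flange, 36 mm diameter, z = 28 to 36; bare square tang 12 x 12 mm, z = 36 to 54, faces square to x and y. Origin at the centre of the stud's tip. It starts in the block, in any yaw. Only the tweezers may touch it.
- cap_shoulder (a point): Centre of the flange's upper face, at the foot of the tang (z = 36 mm in the cap). With the jaws fully around the tang the jaw tips rest on this face.
- cap_seat (a point): Centre of the flange's underside (z = 28 mm in the cap); fully home it lies on the nest plate, at the hole's mouth.
- nest_base: Green steel drying nest fixed to the bench: an open box 84 x 84 x 42 mm carrying a sprung aluminium plate. Origin at the centre of the underside.
- nest_mouth (a point): Centre of the hole's mouth in the top of the sprung plate (72 x 72 x 22 mm, top 56 mm above the bench at rest; moves with the plate). Hole 13 mm wide, right through, 2 mm chamfer. A stiff sliding plug sits in it, its top 8 to 16 mm below the mouth (differs each time); the stud must drive it down before it, which takes about 8 to 10 N all the way; it stays where it is left.
- nest (a joint): How far the sprung plate is pushed down, m: 0 at rest, stop at 0.016. 1.5 N per mm (9 N at 6 mm, 15 N at 10 mm). It sinks about 6 mm while the stud drives the plug, so a push to the resting plate's height falls short. Fully home the push rises past 10 N: press to about 15 N; never sink it over 14.5 mm. Let it rise before letting go, or it tips the cap.
- paint_jar: Bystander: paint jar, 48 mm diameter, 85 mm tall. Leave alone.
- mixing_cup: Bystander: white plastic cup, 60 mm diameter, 50 mm tall. Leave alone.
- screwdriver: Bystander: screwdriver, 160 mm long, lying. Leave alone.
- tape_roll: Bystander: empty roll core, 76 mm diameter, 24 mm tall. Leave alone.
Mind the look-alikes: they are no part of the job. Of the things shaped like the cap, the steel one is meant. What is shaped like the stand but purple or red is not meant.

How it is judged:
By the outcome, as a careful person would: the job done as asked, in the order asked, and still so for the second after the job is handed in, with the robot touching nothing.
It also fails if it takes over 72 s, if anything falls off the work surface, if the arm or the gripper's body presses on something with over 40 N, if the wrist force passes 120 N, or if a joint passes its speed limit or range.

## Working session

There is one attempt and no reset: what is moved stays moved. The work goes in short steps, Python scripts to look and compute and a tool call to move; the robot and the scene stay as the last step left them, time stands still between calls to the robot, and variables do not carry over. Pictures are saved under pics/ and viewed, at most 10 in all, crops included, and the job is handed in when it is done.

Besides the shell and the picture viewer there is one more tool, called after "Call:" by a JSON object that holds its "api" and its "payload". send_rows: Moves the arm, as the interface text tells. Its arguments: {"type":"object","properties":{"targets":{"type":"array","items":{"type":"array"}},"gripper":{"type":"number"},"newtons":{"type":"number"}},"required":["targets"]}

```bash
mkdir -p pics; ls; python3 - <<'E'
from station import env,cams
import cv2,numpy as np
o=env.get_obs();print({k:np.round(v,4).tolist() for k,v in o.items()})
for n in("scene","top"):
    p,d=cams.grab_frame(n);cv2.imwrite(f"pics/{n}0.png",p);np.save(f"pics/{n}0.npy",d)
    c=cams.camera_params(n);print(n,{k:np.round(v,4).tolist() for k,v in c.items()})
c=cams.camera_params("wrist");print({k:np.round(v,4).tolist() for k,v in c.items()})
E
```

```text
pics
{'time': 0.0, 'joint_positions': [1.2092, 0.6293, 0.0384, 1.5184, -0.027, 0.9963, -0.02], 'joint_velocities': [0.0014, -0.0009, 0.0015, 0.0006, -0.0008, 0.0024, -0.0011], 'joint_torque': [-0.0002, -56.3398, 1.2263, -19.3441, 0.0111, 0.0106, -0.0], 'eef_pos': [0.1893, -0.6211, 0.1949], 'tcp_rot': [-0.001, 0.9891, 0.1474, -0.0001], 'wrist_force': [0.6456, 0.3003, -0.2483], 'moment': [0.0245, -0.0183, 0.0007], 'finger_force': 0.0, 'finger_gap': 0.0852}
scene {'fov_y': 54.3729, 'cx': 322.0021, 'cy': 244.18, 'D': [-0.0011, 0.0, 0.0, 0.0, 0.0], 'extrinsics': [[-0.8525, 0.331, -0.4045, 0.9668], [0.5226, 0.5303, -0.6676, 0.6146], [-0.0064, -0.7806, -0.625, 0.6512], [0.0, 0.0, 0.0, 1.0]]}
top {'fov_y': 45.5486, 'cx': 323.7282, 'cy': 241.6743, 'D': [-0.0898, 0.0, 0.0, 0.0, 0.0], 'extrinsics': [[0.0142, -0.9901, 0.1399, 0.3991], [-0.9998, -0.0122, 0.0155, -0.0014], [-0.0137, -0.1401, -0.99, 1.442], [0.0, 0.0, 0.0, 1.0]]}
{'fov_y': 59.7684, 'cx': 320.9253, 'cy': 236.8095, 'D': [0.017, 0.0, 0.0, 0.0, 0.0], 'extrinsics': [[0.2908, -0.9102, -0.2949, 0.2651], [-0.9568, -0.2772, -0.0879, -0.5986], [-0.0018, 0.3077, -0.9515, 0.3728], [0.0, 0.0, 0.0, 1.0]]}
```

View pics/scene0.png

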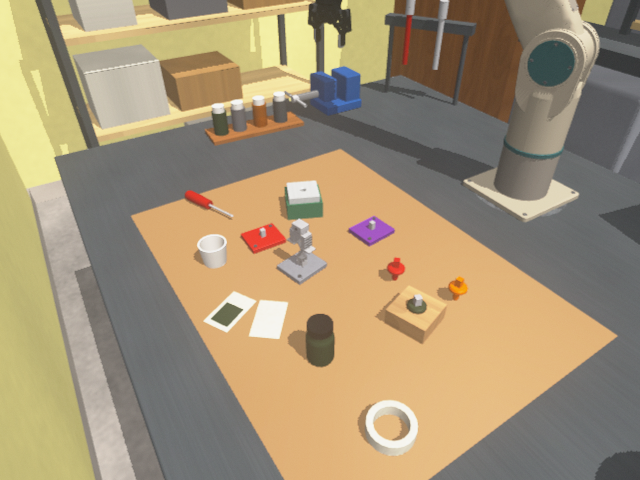

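View pics/top0.png

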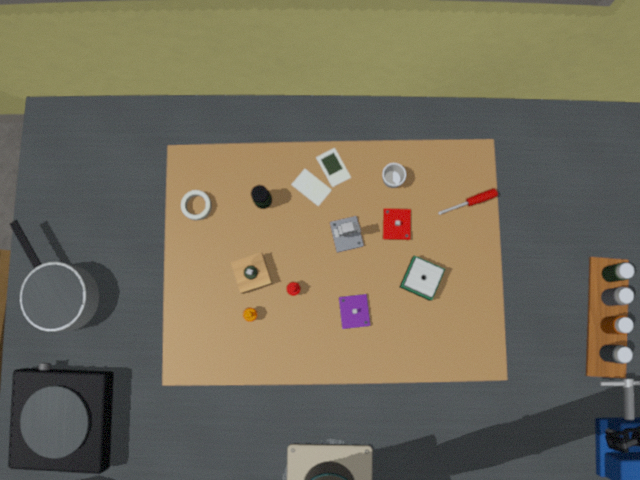

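The scene view shows the tweezers on the grey stand at (302,250), the nest at (303,198), and the block with the steel cap at (416,308). The look-alikes are a red stand (263,237), a purple stand (372,230), a red cap (397,268) and an orange cap (458,288). In the top view the grey stand with tweezers is at (347,233), the nest at (423,278) and the block with cap at (252,272).

```bash
cat > h.py <<'E'
import numpy as np,cv2
from station import env,cams
def K(c):
    f=240/np.tan(np.radians(c["fov_y"])/2)
    return np.array([[f,0,c["cx"]],[0,f,c["cy"]],[0,0,1.]])
def rays(c,uv):
    n=cv2.undistortPoints(np.asarray(uv,float).reshape(-1,1,2),K(c),np.array(c["D"],float))[:,0]
    return np.c_[n,np.ones(len(n))]
def cloud(c,d):
    v,u=np.mgrid[:480,:640];r=rays(c,np.c_[u.ravel(),v.ravel()])
    E=np.array(c["extrinsics"]);P=(r*d.reshape(-1,1))@E[:3,:3].T+E[:3,3]
    P[d.ravel()<=0]=np.nan
    return P.reshape(480,640,3)
def plane(c,uv,z):
    E=np.array(c["extrinsics"]);r=rays(c,uv)@E[:3,:3].T
    return E[:3,3]+r*((z-E[2,3])/r[:,2])[:,None]
def proj(c,P):
    E=np.linalg.inv(np.array(c["extrinsics"]));Q=np.asarray(P,float).reshape(-1,3)@E[:3,:3].T+E[:3,3]
    return cv2.projectPoints(Q,np.zeros(3),np.zeros(3),K(c),np.array(c["D"],float))[0][:,0]
def tri(cs,uvs):
    A=np.zeros((3,3));b=np.zeros(3)
    for c,uv in zip(cs,uvs):
        E=np.array(c["extrinsics"]);r=E[:3,:3]@rays(c,[uv])[0];r/=np.linalg.norm(r)
        M=np.eye(3)-np.outer(r,r);A+=M;b+=M@E[:3,3]
    return np.linalg.solve(A,b)
def rect(P):
    (c,s,a)=cv2.minAreaRect((P[:,:2]*1000).astype(np.float32));return np.round(c,1),np.round(s,1),round(a,1)
E
python3 - <<'E'
from h import *
for n in("top","scene"):
    c=cams.camera_params(n);P=cloud(c,np.load(f"pics/{n}0.npy"))
    T={"top":dict(stand=(347,233),nest=(423,278),block=(252,272)),"scene":dict(stand=(302,260),nest=(303,198),block=(416,310))}[n]
    for k,(u,v) in T.items():
        Q=P[v-40:v+40,u-40:u+40].reshape(-1,3);Q=Q[~np.isnan(Q[:,0])]
        cen=P[v-3:v+4,u-3:u+4].reshape(-1,3);cen=np.nanmedian(cen,0)
        Q=Q[np.hypot(*(Q-cen)[:,:2].T)<.065]
        for lo,hi in {"stand":[(.008,.016),(.093,.125)],"nest":[(.046,.066),(.035,.046)],"block":[(.03,.041),(.055,.07)]}[k]:
            R=Q[(Q[:,2]>lo)&(Q[:,2]<hi)]
            if len(R)>4:print(n,k,lo,len(R),np.round(np.median(R,0),3),*rect(R))
E
```

```text
top stand 0.008 508 [ 0.611 -0.035  0.012] [622.4 -36.7] [100.4 125.2] 11.5
top stand 0.093 169 [ 0.622 -0.035  0.115] [623.3 -35. ] [22.9 43.6] 14.2
top nest 0.046 919 [ 0.512 -0.224  0.056] [ 511.9 -223. ] [84.  82.5] 66.0
top nest 0.035 244 [ 0.509 -0.216  0.042] [ 512.  -223.7] [85.5 85.2] 66.8
top block 0.03 839 [0.518 0.201 0.036] [519.8 201.9] [80.7 81.4] 19.3
top block 0.055 26 [0.52  0.201 0.062] [520.3 201.4] [12.7 11. ] 65.6
scene stand 0.008 755 [ 0.632 -0.024  0.013] [623.2 -32.6] [82. 72.] 13.1
scene stand 0.093 266 [ 0.626 -0.024  0.11 ] [623.8 -32.5] [22.8 45.7] 15.1
scene nest 0.046 557 [ 0.516 -0.209  0.057] [ 512.4 -217.2] [70.7 74.9] 64.1
scene nest 0.035 229 [ 0.53  -0.189  0.042] [ 517.3 -210.1] [65.6 83.4] 66.5
scene block 0.03 1343 [0.53  0.21  0.037] [521.6 201.7] [83.6 81. ] 19.4
scene block 0.055 59 [0.523 0.204 0.062] [521.6 202.3] [14.2 12.7] 67.5
```

Call:
{"api": "send_rows", "payload": {"targets": [[[0.0355,-0.024,0],[0,0,0]],[[0.0355,-0.024,0],[0,0,0]],[[0.0355,-0.024,0],[0,0,0]],[[0.0355,-0.024,0],[0,0,0]],[[0.0355,-0.024,0],[0,0,0]],[[0.0355,-0.024,0],[0,0,0]],[[0.0355,-0.024,0],[0,0,0]],[[0.0355,-0.024,0],[0,0,0]],[[0.0355,-0.024,0],[0,0,0]],[[0.0355,-0.024,0],[0,0,0]]]}}

```text
time: 1.1
eef_pos: [0.4598, -0.2871, 0.1956]
tcp_rot: [-0.0, 0.989, 0.147, -0.0]
wrist_force: [0.0, -0.7, -0.6]
finger_gap: 0.0853
finger_force: 0.0
```

Call:
{"api": "send_rows", "payload": {"targets": [[[0.0355,-0.024,-0.005],[0,0,0]],[[0.0355,-0.024,0],[0,0,0]],[[0,0,0],[0,0,0]],[[0,0,0],[0,0,0]]]}}

```text
time: 1.5
eef_pos: [0.5133, -0.2209, 0.2004]
tcp_rot: [-0.0, 0.989, 0.149, -0.0]
wrist_force: [-0.2, -0.6, 0.4]
finger_gap: 0.0857
finger_force: 0.0
```

```bash
cat >> h.py <<'E'
def yaw():
    q=env.get_obs()["tcp_rot"];return np.degrees(2*np.arctan2(q[2],q[1]))
def shot(name):
    c=cams.camera_params("wrist");o=env.get_obs();p,d=cams.grab_frame("wrist")
    cv2.imwrite(f"pics/{name}.png",p);np.savez(f"pics/{name}.npz",d=d,**c)
    print(name,np.round(o["time"],2),np.round(o["eef_pos"],4),round(yaw(),2),np.round(o["wrist_force"],1))
def load(name):
    z=np.load(f"pics/{name}.npz");return cv2.imread(f"pics/{name}.png"),z["d"],{k:z[k] for k in z.files if k!="d"}
E
python3 -c "
from h import *
shot('nest')"
```

```text
nest 1.5 [ 0.5133 -0.2209  0.2004] 16.96 [-0.2 -0.6  0.4]
```

View pics/nest.png

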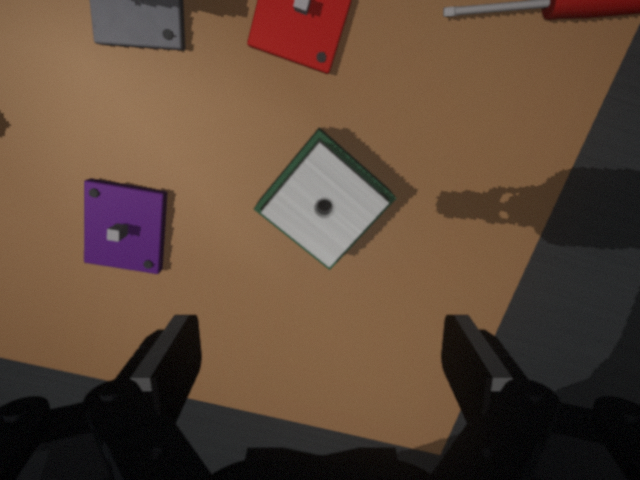

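The wrist picture shows the white sprung plate with its hole at about (324,207). Next I hover over the block and then the tweezers in the same way.

Call:
{"api": "send_rows", "payload": {"targets": [[[0.013,-0.04,0],[0,0,0]],[[0.013,-0.04,0],[0,0,0]],[[0.013,-0.04,0],[0,0,0]],[[0.013,-0.04,0],[0,0,0]],[[0.013,-0.04,0],[0,0,0]],[[0.013,-0.04,0],[0,0,0]],[[0.013,-0.04,0],[0,0,0]],[[0.013,-0.04,0],[0,0,0]],[[0.013,-0.04,0],[0,0,0]],[[0.013,-0.04,0],[0,0,0]]]}}

```text
time: 2.55
eef_pos: [0.5211, 0.1975, 0.2008]
tcp_rot: [0.001, 0.989, 0.146, -0.0]
wrist_force: [0.5, -0.3, -0.5]
finger_gap: 0.0852
finger_force: 0.0
```

Call:
{"api": "send_rows", "payload": {"targets": [[[0,0,0],[0,0,0]],[[0,0,0],[0,0,0]]]}}

```text
time: 2.75
eef_pos: [0.5208, 0.1974, 0.2005]
tcp_rot: [0.001, 0.989, 0.147, -0.0]
wrist_force: [0.5, -0.7, -0.2]
finger_gap: 0.0854
finger_force: 0.0
```

```bash
python3 -c "
from h import *
shot('block')
p=load('block')[0];o=env.get_obs()
c=cams.camera_params('wrist');u,v=proj(c,[[.5205,.202,.05]])[0].astype(int);print(u,v)
v=min(max(v,75),405);cv2.imwrite('pics/blockc.png',cv2.resize(p[v-75:v+75,u-100:u+100],None,fx=4,fy=4,interpolation=2))"
```

```text
block 2.75 [0.5208 0.1974 0.2005] 16.8 [ 0.5 -0.7 -0.2]
313 203
```

View pics/blockc.png

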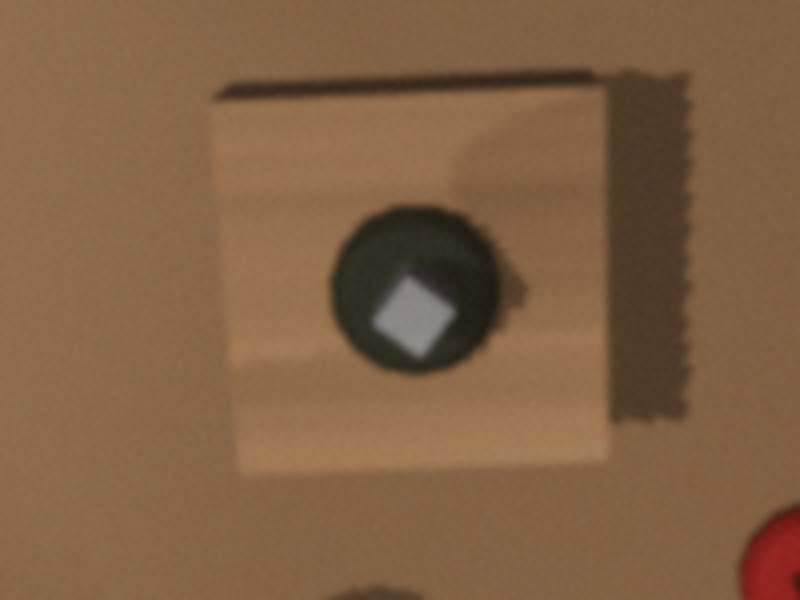

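The crop confirms the choice: a dull green flange with a bare steel square tang, standing in the wooden block. The tang top is at full-image (317,207), and the red look-alike is at the lower right. Next is the stand.

Call:
{"api": "send_rows", "payload": {"targets": [[[0.005,0.042,0],[0,0,0]],[[0.005,0.042,0],[0,0,0]],[[0.005,0.042,0],[0,0,0]],[[0.005,0.042,0],[0,0,0]],[[0.005,0.042,0],[0,0,0]],[[0.005,0.042,0],[0,0,0]],[[0,0,0],[0,0,0]],[[0,0,0],[0,0,0]]]}}

```text
time: 3.6
eef_pos: [0.6222, -0.0383, 0.2005]
tcp_rot: [0.001, 0.99, 0.144, -0.001]
wrist_force: [-1.0, 0.9, 0.3]
finger_gap: 0.0856
finger_force: 0.0
```

```bash
python3 - <<'E'
from h import *
shot('stand')
# tang top, flange, hole, plate from wrist pictures
p,d,c=load('block');g=cv2.cvtColor(p,cv2.COLOR_BGR2GRAY)
hsv=cv2.cvtColor(p,cv2.COLOR_BGR2HSV)
m=np.zeros_like(g);m[190:225,300:335]=255
t=((g>90)&(hsv[...,1]<60)&(m>0)).astype(np.uint8)
cs=max(cv2.findContours(t,0,1)[0],key=cv2.contourArea)
M=cv2.moments(cs);uv=[M['m10']/M['m00'],M['m01']/M['m00']]
Q=plane(c,cs[:,0],.062);print('tang',uv,plane(c,[uv],.062)[0].round(4),rect(Q))
P=cloud(c,d);S=P[185:235,290:345].reshape(-1,3)
R=S[(S[:,2]>.058)&(S[:,2]<.068)];print('tang depth',len(R),R.mean(0).round(4),rect(R))
R=S[(S[:,2]>.041)&(S[:,2]<.048)];print('flange depth',R.mean(0).round(4),rect(R))
P2=P[120:290,240:400].reshape(-1,3);R=P2[(P2[:,2]>.033)&(P2[:,2]<.0395)];print('block depth',rect(R),np.median(R[:,2]))
p,d,c=load('nest');g=cv2.cvtColor(p,cv2.COLOR_BGR2GRAY)
t=np.zeros_like(g);t[190:225,305:345]=(g[190:225,305:345]<85)
cs=max(cv2.findContours(t,0,1)[0],key=cv2.contourArea);M=cv2.moments(cs);uv=[M['m10']/M['m00'],M['m01']/M['m00']]
print('hole',uv,rect(plane(c,cs[:,0],.056)),plane(c,[uv],.056)[0].round(4))
P=cloud(c,d);S=P[125:275,250:400].reshape(-1,3);R=S[(S[:,2]>.052)&(S[:,2]<.06)];print('plate',np.median(R[:,2]),rect(R))
R=S[(S[:,2]>.038)&(S[:,2]<.046)];print('box',np.median(R[:,2]),rect(R))
p,d,c=load('stand');P=cloud(c,d).reshape(-1,3);P=P[np.hypot(P[:,0]-.6235,P[:,1]+.034)<.07]
for lo,hi in((.009,.015),(.112,.12),(.085,.11),(.06,.07)):
    R=P[(P[:,2]>lo)&(P[:,2]<hi)]
    if len(R)>4:print(lo,len(R),np.median(R[:,2]).round(4),R.mean(0).round(4),rect(R))
E
```

```text
stand 3.6 [ 0.6222 -0.0383  0.2005] 16.75 [-1.   0.9  0.3]
tang [315.8742903487429, 206.8045417680454] [0.5208 0.2013 0.062 ] (array([520.7, 201.3]), array([12.1, 11.9]), 70.7)
tang depth 246 [0.5212 0.2015 0.0615] (array([520.9, 201.3]), array([12.1, 12. ]), 70.2)
flange depth [0.5214 0.2016 0.0434] (array([519.1, 200.8]), array([31.2, 34.7]), 17.9)
block depth (array([505.7, 180. ]), array([122.8, 111.9]), 19.1) 0.03567321599303924
hole [323.4888888888889, 206.75555555555553] (array([ 513.6, -222.8]), array([11.8, 12.3]), 80.1) [ 0.5136 -0.2229  0.056 ]
plate 0.05567467223089209 (array([ 513.2, -223.3]), array([72.2, 72.3]), 66.6)
box 0.04168870767948424 (array([ 513.2, -223.4]), array([84.4, 84.2]), 66.5)
0.009 3856 0.0116 [ 0.6406 -0.031   0.0116] (array([624.5, -35. ]), array([79.7, 70. ]), 13.7)
0.112 1374 0.1156 [ 0.6251 -0.0349  0.1155] (array([624.4, -35.2]), array([22.5, 28. ]), 14.4)
0.085 828 0.0976 [ 0.6277 -0.0342  0.0978] (array([625.1, -34.8]), array([21.7, 44.5]), 14.0)
0.06 624 0.0655 [ 0.6259 -0.0337  0.0654] (array([624.4, -35.1]), array([20.5, 64.1]), 14.0)
```

View pics/stand.png

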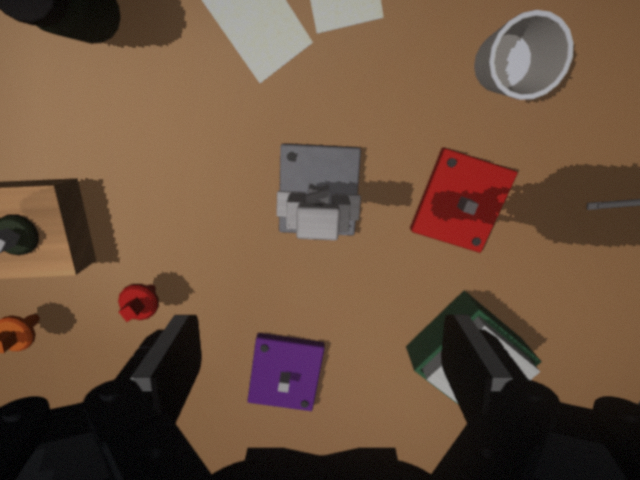

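All measurements agree across views. Tweezers: (0.6244, −0.0350), yaw 14.1°, top at 0.116. Tang: (0.5208, 0.2013), yaw −19.6° (mod 90°), top at 0.062. Nest hole: (0.5135, −0.2230), top at 0.056. In the wrist picture the tweezers' tail is at (318,223) on the grey stand. I'll align and descend.

Call:
{"api": "send_rows", "payload": {"targets": [[[0.003,-0.0025,0],[0,0,2.65]],[[0,0,0.02],[0,0,0]],[[0,0,0.03],[0,0,0]],[[0,0,0.03],[0,0,0]],[[0,0,0.02],[0,0,0]],[[0,0,0.01],[0,0,0]],[[0,0,0],[0,0,0]]]}}

```text
time: 4.35
eef_pos: [0.6238, -0.0298, 0.0898]
tcp_rot: [-0.0, 0.992, 0.125, -0.001]
wrist_force: [0.1, -0.3, 0.3]
finger_gap: 0.0856
finger_force: 0.0
```

```bash
python3 - <<'E'
from h import *
shot('near')
p,d,c=load('near');P=cloud(c,d).reshape(-1,3);P=P[np.hypot(P[:,0]-.6235,P[:,1]+.034)<.045]
for lo,hi in((.112,.12),(.09,.1),(.06,.07)):
    R=P[(P[:,2]>lo)&(P[:,2]<hi)]
    if len(R)>4:print(lo,len(R),np.median(R[:,2]).round(4),rect(R))
E
```

```text
near 4.35 [ 0.6238 -0.0298  0.0898] 14.34 [ 0.1 -0.3  0.3]
0.112 3433 0.1155 (array([624.6, -35.2]), array([22.6, 28. ]), 13.6)
0.09 1592 0.0975 (array([624.8, -35.2]), array([20.5, 44.8]), 13.5)
0.06 1391 0.0655 (array([624.7, -35.1]), array([20.1, 64. ]), 13.8)
```

Call:
{"api": "send_rows", "payload": {"targets": [[[-0.0005,0.0053,0],[0,0,0.4]],[[0,0,0],[0,0,0]],[[0,0,0.012],[0,0,0]],[[0,0,0.0105],[0,0,0]],[[0,0,0],[0,0,0]],[[0,0,0],[0,0,0]],[[0,0,0],[0,0,0]]]}}

```text
time: 5.1
eef_pos: [0.6261, -0.0358, 0.0683]
tcp_rot: [0.0, 0.993, 0.121, 0.0]
wrist_force: [-1.2, -1.0, -0.3]
finger_gap: 0.0853
finger_force: 0.0
```

Call:
{"api": "send_rows", "payload": {"targets": [[[-0.0013,-0.001,0],[0,0,0]],[[0,0,0],[0,0,0]],[[0,0,0],[0,0,0]]]}}

```text
time: 5.4
eef_pos: [0.6246, -0.0351, 0.0686]
tcp_rot: [0.0, 0.993, 0.121, 0.0]
wrist_force: [0.4, 0.6, 0.0]
finger_gap: 0.0856
finger_force: 0.0
```

Call:
{"api": "send_rows", "payload": {"targets": [[[0,0,0],[0,0,0]]]}}

```text
time: 5.5
eef_pos: [0.6245, -0.0352, 0.0685]
tcp_rot: [0.0, 0.993, 0.121, 0.0]
wrist_force: [0.6, -0.3, 0.2]
finger_gap: 0.0852
finger_force: 0.0
```

Call:
{"api": "send_rows", "payload": {"targets": [[[0,0,0],[0,0,0]],[[0,0,0],[0,0,0]],[[0,0,0],[0,0,0]],[[0,0,0],[0,0,0]],[[0,0,0],[0,0,0]],[[0,0,0],[0,0,0]],[[0,0,0],[0,0,0]]], "gripper": -1, "newtons": 22}}

```text
time: 6.2
eef_pos: [0.6245, -0.0353, 0.0684]
tcp_rot: [0.0, 0.993, 0.121, 0.0]
wrist_force: [-0.0, -0.1, 0.9]
finger_gap: 0.0271
finger_force: 25.8
```

Call:
{"api": "send_rows", "payload": {"targets": [[[0,0,0],[0,0,0]],[[0,0,0],[0,0,0]]]}}

```text
time: 6.4
eef_pos: [0.6245, -0.0353, 0.0684]
tcp_rot: [0.0, 0.993, 0.121, 0.0]
wrist_force: [-1.6, -0.9, 0.6]
finger_gap: 0.0273
finger_force: 25.8
```

```bash
python3 - <<'E'
from h import *
shot('sq')
p,d,c=load('sq');cv2.imwrite('pics/sqc.png',cv2.resize(p[150:480,120:520],None,fx=1.8,fy=1.8))
P=cloud(c,d);v=P[::12,320];print(np.round(v[:,2],3))
E
```

```text
sq 6.4 [ 0.6245 -0.0353  0.0684] 13.89 [-1.6 -0.9  0.6]
[ 0.     0.    -0.     0.001 -0.001 -0.     0.     0.     0.001  0.
 -0.001  0.     0.001  0.    -0.     0.011  0.011  0.012  0.011  0.011
  0.022  0.048  0.045  0.047  0.011  0.111  0.115  0.116  0.116  0.116
  0.001  0.     0.     0.     0.001  0.     0.001  0.004  0.179  0.183]
```

View pics/sqc.png

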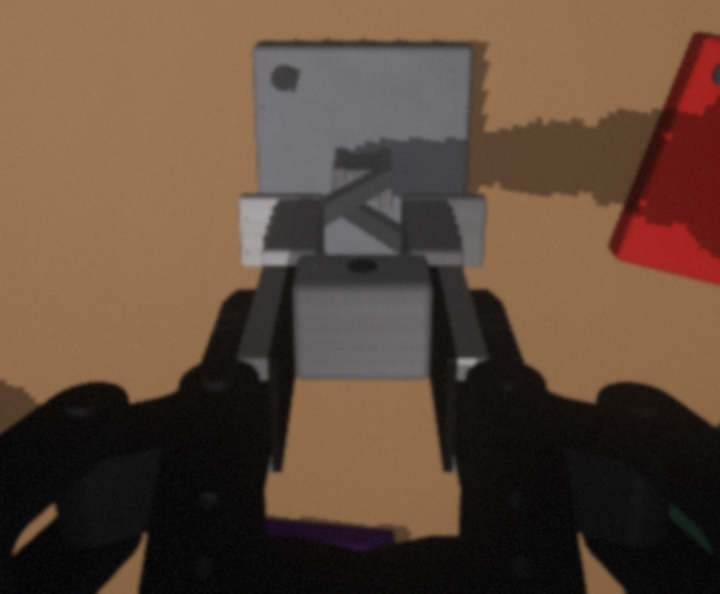

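The picture shows both fingers on the pads, with the ledges just below them at (262,230) and (462,230) and the tail between them. I'll lift straight up.

Call:
{"api": "send_rows", "payload": {"targets": [[[0,0,-0.005],[0,0,0]],[[0,0,-0.01],[0,0,0]],[[0,0,-0.015],[0,0,0]],[[0,0,-0.015],[0,0,0]],[[0,0,-0.015],[0,0,0]],[[0,0,0],[0,0,0]]]}}

```text
time: 7.05
eef_pos: [0.6274, -0.035, 0.1327]
tcp_rot: [0.0, 0.993, 0.121, 0.004]
wrist_force: [0.9, -0.2, 0.5]
finger_gap: 0.027
finger_force: 25.8
```

```bash
python3 - <<'E'
from h import *
shot('lift')
p,d,c=load('lift');P=cloud(c,d).reshape(-1,3)
o=env.get_obs();e=o['eef_pos'];P=P[np.hypot(*(P-e)[:,:2].T)<.04];print(o['finger_gap'],e)
for lo,hi in((.165,.185),(.11,.125),(.009,.015)):
    R=P[(P[:,2]>lo)&(P[:,2]<hi)]
    if len(R)>4:print(lo,len(R),np.median(R,0).round(4),rect(R))
E
```

```text
lift 7.05 [ 0.6274 -0.035   0.1327] 13.91 [ 0.9 -0.2  0.5]
0.027310919021819792 [ 0.62633021 -0.03495533  0.13114633]
0.165 6553 [ 0.6324 -0.0341  0.1797] (array([627.4, -34.9]), array([23.5, 54.7]), 14.2)
0.11 634 [ 0.6284 -0.0332  0.1177] (array([627.6, -34.3]), array([27.4, 10.9]), 74.5)
0.009 7177 [ 0.6322 -0.0316  0.0117] (array([626.1, -34.7]), array([76.3, 70. ]), 13.7)
```

Call:
{"api": "send_rows", "payload": {"targets": [[[-0.006,-0.0355,-0.008],[0,0,0]],[[-0.006,-0.0355,-0.008],[0,0,0]],[[-0.006,-0.0355,-0.008],[0,0,0]],[[-0.006,-0.0355,-0.004],[0,0,0]],[[-0.006,-0.0355,0],[0,0,0]],[[-0.006,-0.0355,0],[0,0,0]],[[-0.006,-0.0355,0],[0,0,0]],[[0,0,0],[0,0,8.4]],[[0,0,0],[0,0,8.4]],[[0,0,0],[0,0,8.4]]]}}

```text
time: 8.1
eef_pos: [0.5236, 0.1965, 0.1564]
tcp_rot: [-0.0, 0.995, -0.101, -0.0]
wrist_force: [0.4, -0.0, -0.1]
finger_gap: 0.0275
finger_force: 25.8
```

Call:
{"api": "send_rows", "payload": {"targets": [[[0,0,0],[0,0,8.3]],[[0,0,0],[0,0,0]],[[0,0,0],[0,0,0]],[[0,0,0],[0,0,0]]]}}

```text
time: 8.5
eef_pos: [0.5239, 0.196, 0.1563]
tcp_rot: [-0.0, 0.986, -0.169, -0.0]
wrist_force: [0.1, 0.7, -0.9]
finger_gap: 0.0271
finger_force: 25.6
```

```bash
cat > m.py <<'E'
from h import *
import sys
def tang(name):
    p,d,c=load(name);P=cloud(c,d);e=env.get_obs()['eef_pos'];Q=P.reshape(-1,3)
    g=lambda lo,hi,x,y,r:Q[(Q[:,2]>lo)&(Q[:,2]<hi)&(np.hypot(Q[:,0]-x,Q[:,1]-y)<r)]
    T=g(e[2]+.042,e[2]+.053,*e[:2],.024);print('tail',len(T),np.median(T[:,2]).round(4),rect(T))
    for lo,hi,r in((.058,.066,.02),(.04,.048,.025)):
        R=g(lo,hi,.521,.2014,r)
        if len(R)>5:print(lo,len(R),np.median(R[:,2]).round(4),rect(R))
    print('eef',e.round(4),'yaw',round(yaw(),2),env.get_obs()['finger_gap'])
E
python3 - <<'E'
from m import *
shot('cap1');tang('cap1')
E
```

```text
cap1 8.5 [0.5239 0.196  0.1563] -19.5 [ 0.1  0.7 -0.9]
tail 5394 0.2035 (array([524.2, 195.8]), array([45.8, 23.3]), 70.5)
0.058 255 0.0617 (array([521.3, 201.3]), array([11. , 12.3]), 70.5)
0.04 1270 0.0433 (array([521.6, 201. ]), array([34.4, 34.9]), 69.9)
eef [0.5239 0.1959 0.1563] yaw -19.5 0.027448835016050038
```

Call:
{"api": "send_rows", "payload": {"targets": [[[-0.0046,-0.0041,0],[0,0,0]],[[0,0,0],[0,0,0]],[[0,0,0],[0,0,0]],[[0,0,0.01],[0,0,0]],[[0,0,0.01],[0,0,0]],[[0,0,0],[0,0,0]],[[0,0,0],[0,0,0]],[[0,0,0],[0,0,0]]]}}

```text
time: 9.35
eef_pos: [0.5212, 0.2013, 0.1363]
tcp_rot: [0.0, 0.985, -0.17, 0.0]
wrist_force: [-0.0, -0.3, -2.5]
finger_gap: 0.0278
finger_force: 25.6
```

```bash
python3 - <<'E'
from m import *
shot('cap2');tang('cap2')
p,d,c=load('cap2');u,v=proj(c,[[.521,.2013,.07]])[0].astype(int);print(u,v)
u,v=320,min(v,390);cv2.imwrite('pics/cap2c.png',cv2.resize(p[v-90:v+90,u-120:u+120],None,fx=3,fy=3))
E
```

```text
cap2 9.35 [0.5212 0.2013 0.1363] -19.61 [-0.  -0.3 -2.5]
tail 5367 0.1835 (array([521.4, 201.3]), array([45.9, 23.8]), 70.5)
0.058 248 0.0615 (array([521.5, 201.2]), array([11.4, 11.9]), 70.3)
0.04 1427 0.0433 (array([522.6, 200.4]), array([34.8, 33. ]), 69.4)
eef [0.5213 0.2013 0.1365] yaw -19.61 0.027193876306890685
321 237
```

View pics/cap2c.png

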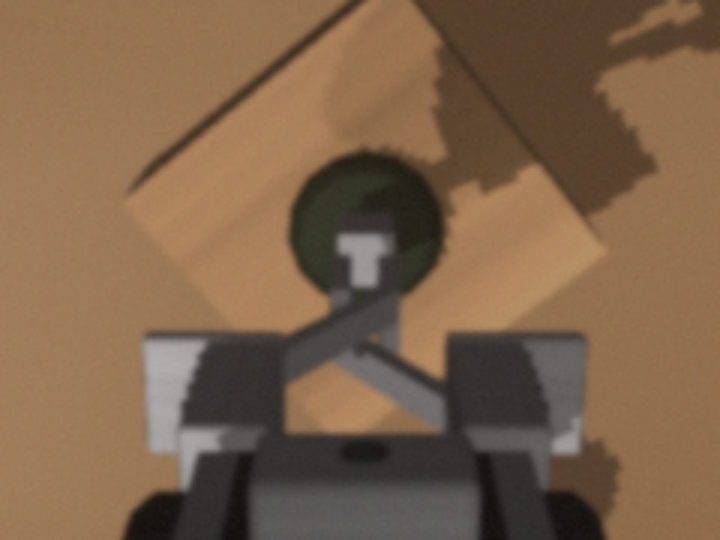

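The crop shows the flange around (367,220) and the tang top at (366,258). The jaws look nearly shut, so I need to measure the pad and ledge widths before going further.

```bash
python3 - <<'E'
from h import *
for n,e,ps in(('near',(.6246,-.0351,.0684),13.9),('sq',(.6245,-.0353,.0684),13.9),('lift',(.6263,-.035,.132),13.9),('cap2',(.5213,.2013,.1364),-19.6)):
    p,d,c=load(n);P=cloud(c,d);a=np.radians(ps);D=P-np.array(e)
    X=D[...,0]*np.cos(a)+D[...,1]*np.sin(a);Y=D[...,0]*np.sin(a)-D[...,1]*np.cos(a);Z=D[...,2]+.0566
    print(n)
    for lo,hi in((.018,.026),(.05,.057),(.083,.089),(.1,.107)):
        m=(Z>lo)&(Z<hi)&(abs(X)<.03)&(abs(Y)<.045);h,_=np.histogram(Y[m]*1000,np.arange(-45,46,3));print(lo,m.sum(),h.tolist(), (X[m].min()*1000).round(), (X[m].max()*1000).round())
E
```

```text
near
0.018 256 [0, 0, 0, 0, 0, 0, 0, 0, 0, 0, 0, 0, 61, 29, 7, 8, 40, 111, 0, 0, 0, 0, 0, 0, 0, 0, 0, 0, 0, 0] -7.0 7.0
0.05 1291 [0, 0, 0, 0, 130, 214, 185, 43, 24, 20, 20, 42, 9, 0, 0, 0, 0, 2, 57, 23, 23, 25, 34, 94, 215, 131, 0, 0, 0, 0] -10.0 10.0
0.083 1377 [0, 0, 0, 0, 0, 0, 0, 86, 289, 286, 55, 17, 0, 0, 1, 0, 1, 0, 17, 40, 216, 283, 86, 0, 0, 0, 0, 0, 0, 0] -10.0 10.0
0.1 3447 [0, 0, 0, 0, 0, 0, 0, 0, 0, 0, 235, 350, 393, 367, 380, 377, 383, 368, 380, 214, 0, 0, 0, 0, 0, 0, 0, 0, 0, 0] -11.0 11.0
sq
0.018 301 [0, 0, 0, 0, 0, 0, 0, 0, 0, 0, 0, 4, 68, 34, 12, 11, 45, 127, 0, 0, 0, 0, 0, 0, 0, 0, 0, 0, 0, 0] -7.0 7.0
0.05 1614 [0, 0, 0, 0, 170, 260, 157, 42, 32, 32, 35, 70, 6, 0, 0, 0, 0, 8, 75, 32, 34, 33, 50, 168, 265, 145, 0, 0, 0, 0] -10.0 10.0
0.083 546 [0, 0, 0, 0, 0, 0, 0, 28, 83, 86, 53, 23, 0, 0, 0, 0, 0, 0, 31, 58, 79, 85, 20, 0, 0, 0, 0, 0, 0, 0] 6.0 10.0
0.1 5132 [0, 0, 0, 0, 0, 5, 84, 65, 63, 78, 361, 488, 473, 491, 453, 507, 460, 486, 480, 342, 78, 55, 77, 79, 7, 0, 0, 0, 0, 0] -11.0 12.0
lift
0.018 205 [0, 0, 0, 0, 0, 0, 0, 0, 0, 0, 0, 0, 10, 51, 9, 7, 104, 24, 0
[... 255 characters left out ...]
 91, 88, 138, 20, 0, 0, 0, 0, 0, 0] 2.0 11.0
0.1 5163 [0, 0, 0, 0, 0, 2, 69, 73, 62, 80, 337, 492, 490, 470, 510, 459, 508, 469, 497, 346, 83, 62, 70, 76, 8, 0, 0, 0, 0, 0] -11.0 13.0
cap2
0.018 228 [0, 0, 0, 0, 0, 0, 0, 0, 0, 0, 0, 0, 9, 68, 5, 20, 108, 18, 0, 0, 0, 0, 0, 0, 0, 0, 0, 0, 0, 0] -7.0 7.0
0.05 1553 [0, 0, 0, 121, 262, 162, 54, 31, 32, 32, 71, 19, 0, 0, 0, 0, 0, 0, 18, 65, 33, 29, 34, 54, 170, 260, 106, 0, 0, 0] -10.0 10.0
0.083 753 [0, 0, 0, 0, 0, 0, 27, 128, 83, 90, 52, 1, 0, 0, 0, 0, 0, 0, 0, 52, 87, 82, 134, 17, 0, 0, 0, 0, 0, 0] 1.0 11.0
0.1 5143 [0, 0, 0, 0, 0, 7, 75, 70, 62, 84, 372, 485, 477, 488, 450, 509, 457, 481, 486, 336, 84, 55, 77, 79, 9, 0, 0, 0, 0, 0] -12.0 12.0
```

```bash
python3 - <<'E'
from h import *
for n,e,ps in(('near',(.6246,-.0298,.0898),14.3),('cap2',(.5213,.2013,.1364),-19.6)):
    p,d,c=load(n);P=cloud(c,d);a=np.radians(ps);D=P-np.array(e)
    X=D[...,0]*np.cos(a)+D[...,1]*np.sin(a);Y=D[...,0]*np.sin(a)-D[...,1]*np.cos(a);Z=D[...,2]
    print(n,'rows: Z(mm, rel TCP), n, Y range right side, X range')
    for z in range(-12,80,4):
        m=(Z*1000>z)&(Z*1000<=z+4)&(abs(X)<.05)&(Y>(.036 if n=='near' else .0005))&(Y<.075)
        if m.sum()>3:print(z,m.sum(),np.percentile(Y[m]*1e3,[0,50,100]).round(1),np.percentile(X[m]*1e3,[0,50,100]).round(1))
E
```

```text
near rows: Z(mm, rel TCP), n, Y range right side, X range
44 4 [42.9 42.9 43.2] [-4.  -2.1  5. ]
48 169 [42.2 42.7 48.3] [-10.9   0.4  10.4]
52 364 [42.2 42.8 54.7] [-11.5   5.2  11.1]
56 457 [42.1 42.9 56.5] [-11.8   6.3  11.2]
60 487 [42.1 42.9 56.6] [-11.6   6.3  11.1]
64 541 [42.1 42.9 56.5] [-12.    6.2  11.3]
68 589 [42.1 42.9 56.2] [-11.6   6.4  11.4]
72 649 [42.1 42.9 56.6] [-11.5   6.3  11.4]
76 706 [42.  42.9 56.7] [-11.3   6.6  11.6]
cap2 rows: Z(mm, rel TCP), n, Y range right side, X range
-12 83 [ 7.4  9.7 12.8] [-7.2 -2.8 -0.6]
-8 160 [10.2 17.8 34.5] [-10.3   6.3  10.1]
-4 629 [12.3 30.3 34.4] [-9.8  4.  10.4]
0 107 [12.4 17.7 24.8] [-3.5  9.6 10.2]
4 102 [12.4 17.5 24.2] [ 3.3  9.7 10.3]
8 116 [12.4 18.2 24.8] [-0.4  9.7 10.2]
12 117 [12.4 17.  24.8] [ 2.2  9.6 10.3]
16 121 [12.5 18.2 24.9] [ 4.4  9.7 10.4]
20 130 [12.4 18.4 24.9] [ 5.9  9.7 10.4]
24 143 [12.4 18.2 24.5] [ 0.8  9.7 10.5]
28 305 [12.6 20.  24.4] [ 0.5  8.  10.5]
32 113 [ 0.8  7.2 13.8] [ 8.9 10.8 11.4]
36 184 [ 0.8  8.2 19.1] [ 9.6 10.8 11.8]
40 307 [ 0.8 11.2 26.5] [ 6.7 10.8 11.9]
44 2102 [ 0.8  7.8 27.3] [-11.1   2.6  12. ]
48 423 [ 0.8 14.2 27.4] [-11.1   7.2  11.9]
52 306 [13.4 17.6 27.4] [-11.2   7.6  11.9]
56 324 [13.4 17.6 27.4] [-10.8   7.4  12. ]
60 352 [13.4 18.  27.5] [-11.2   7.5  12. ]
64 369 [13.4 17.3 27.5] [-10.7   7.6  12. ]
68 303 [13.3 15.1 27.2] [-11.2  10.8  12.1]
72 662 [13.4 15.2 29.6] [-11.2   6.   12.7]
76 485 [15.2 21.4 40.6] [-7.   7.5 14.2]
```

The measurement shows that the reported TCP lies about 35 mm beyond the real fingertips. The fingers are therefore holding the tail block (28 mm) and the jaws are shut. I'll stand the tweezers upright on free bench at about (0.61, 0.08), release them gently with the fingers still around them, go about 30 mm lower and regrasp on the pads.

Call:
{"api": "send_rows", "payload": {"targets": [[[0,0,-0.015],[0,0,0]],[[0.025,0.017,0],[0,0,0]],[[0.025,0.017,0],[0,0,0]],[[0.025,0.017,0],[0,0,0]],[[0.025,0.017,0],[0,0,0]],[[0.025,0.017,0],[0,0,0]],[[0,0,0],[0,0,0]],[[0,0,0.03],[0,0,0]],[[0,0,0.03],[0,0,0]],[[0,0,0.02],[0,0,0]]]}}

```text
time: 10.4
eef_pos: [0.609, 0.08, 0.0698]
tcp_rot: [-0.0, 0.985, -0.17, -0.001]
wrist_force: [-0.4, 0.3, -1.4]
finger_gap: 0.0274
finger_force: 25.7
```

Call:
{"api": "send_rows", "payload": {"targets": [[[0,0,0.008],[0,0,0]],[[0,0,0],[0,0,0]],[[0,0,0],[0,0,0]],[[0,0,0],[0,0,0]]]}}

```text
time: 10.8
eef_pos: [0.6114, 0.0795, 0.0647]
tcp_rot: [-0.0, 0.985, -0.17, 0.001]
wrist_force: [-0.2, 0.1, 0.8]
finger_gap: 0.0273
finger_force: 25.7
```

```bash
python3 - <<'E'
from h import *
shot('put');o=env.get_obs();e=o['eef_pos'];p,d,c=load('put');P=cloud(c,d);a=np.radians(yaw());D=P-e
X=D[...,0]*np.cos(a)+D[...,1]*np.sin(a);Y=D[...,0]*np.sin(a)-D[...,1]*np.cos(a);Z=P[...,2]
m=(D[...,2]>.043)&(D[...,2]<.052)&(abs(Y)<.012)&(abs(X)<.012);print('tail',np.median(Z[m]))
A=np.c_[X[m],Y[m],np.ones(m.sum())];print('tail slope deg',np.degrees(np.linalg.lstsq(A,Z[m],rcond=None)[0][:2]))
for s in(1,-1):
    m=(Z<.03)&(Z>.003)&(abs(X)<.02)&(abs(Y)<.012)&(s*Y>0);print('jaw',m.sum(),Z[m].min().round(4),Z[m].max().round(4),X[m].min().round(4),X[m].max().round(4),np.median(Y[m]).round(4))
m=(abs(Z)<.004)&(abs(X)<.08)&(abs(Y)<.08);print('bench',np.median(Z[m]))
E
```

```text
put 10.8 [0.6114 0.0795 0.0647] -19.6 [-0.2  0.1  0.8]
tail 0.11186065570639067
tail slope deg [-2.72906902 -0.16028448]
jaw 117 0.009 0.03 -0.0059 0.0075 0.0042
jaw 109 0.0089 0.03 0.0028 0.0076 -0.0048
bench 0.0003241559067633376
```

```bash
python3 - <<'E'
from h import *
for n,e,ps,zt in(('stand',(.6245,-.0351),13.9,.1156),('near',(.6245,-.0351),13.9,.1156),('sq',(.6245,-.0353),13.9,.1156),('cap2',(.5213,.2013),-19.6,.1835),('put',(.6114,.0795),-19.6,.1119)):
    p,d,c=load(n);P=cloud(c,d);a=np.radians(ps);D=P-np.array([*e,0])
    X=D[...,0]*np.cos(a)+D[...,1]*np.sin(a);Y=D[...,0]*np.sin(a)-D[...,1]*np.cos(a);Z=P[...,2]
    m=(abs(Z-zt)<.004)&(abs(Y)<.011)&(abs(X)<.009)
    s=np.degrees(np.linalg.lstsq(np.c_[X[m],Y[m],np.ones(m.sum())],Z[m],rcond=None)[0][:2])
    f=(abs(Y)<.012)&(abs(X)<.02)&(Z<zt-.104+.02)&(Z>zt-.104+.003)&(X>.003)
    print(n,'slope',s.round(2),'jaw front X',[np.median(X[f&(abs(Z-(zt-.104+h))<.002)]).round(4) for h in(.006,.01,.015)])
E
```

```text
stand slope [-0.18 -0.12] jaw front X [np.float64(0.0051), np.float64(0.0058), np.float64(0.0058)]
near slope [-0.25  0.08] jaw front X [np.float64(0.0051), np.float64(0.005), np.float64(0.005)]
sq slope [-0.05  0.08] jaw front X [np.float64(0.005), np.float64(0.0051), np.float64(0.0051)]
cap2 slope [-0.16  0.12] jaw front X [np.float64(0.0068), np.float64(0.0068), np.float64(0.0068)]
put slope [-0.01 -0.14] jaw front X [np.float64(0.0069), np.float64(0.0069), np.float64(0.0069)]
```

The tweezers hang upright with the tips 7.9 mm above the bench. I'll lower them slowly.

Call:
{"api": "send_rows", "payload": {"targets": [[[0,0,0.004],[0,0,0]],[[0,0,0.0035],[0,0,0]],[[0,0,0],[0,0,0]],[[0,0,0],[0,0,0]],[[0,0,0],[0,0,0]]]}}

```text
time: 11.35
eef_pos: [0.611, 0.0794, 0.0564]
tcp_rot: [-0.0, 0.985, -0.17, 0.001]
wrist_force: [0.3, 0.4, 6.0]
finger_gap: 0.0272
finger_force: 26.4
```

Call:
{"api": "send_rows", "payload": {"targets": [[[0,0,0.0003],[0,0,0]],[[0,0,0.0003],[0,0,0]],[[0,0,0],[0,0,0]]]}}

```text
time: 11.65
eef_pos: [0.6119, 0.0792, 0.0563]
tcp_rot: [-0.0, 0.985, -0.17, 0.002]
wrist_force: [0.6, -0.0, 8.0]
finger_gap: 0.0271
finger_force: 26.6
```

Call:
{"api": "send_rows", "payload": {"targets": [[[0,0,-0.001],[0,0,0]],[[0,0,0],[0,0,0]],[[0,0,0],[0,0,0]]]}}

```text
time: 11.95
eef_pos: [0.6104, 0.0794, 0.0564]
tcp_rot: [-0.0, 0.985, -0.17, 0.0]
wrist_force: [-0.0, 0.5, 5.4]
finger_gap: 0.0272
finger_force: 26.3
```

Call:
{"api": "send_rows", "payload": {"targets": [[[0,0,0],[0,0,0]],[[0,0,0],[0,0,0]],[[0,0,0],[0,0,0]]], "gripper": -0.2}}

```text
time: 12.25
eef_pos: [0.6097, 0.0792, 0.0557]
tcp_rot: [0.0, 0.985, -0.17, -0.001]
wrist_force: [0.3, -0.3, -0.3]
finger_gap: 0.0339
finger_force: 0.0
```

```bash
cat > t.py <<'E'
from h import *
def tw(n,r=.02,lo=.108,hi=.122):
    shot(n);e=env.get_obs()['eef_pos'];p,d,c=load(n);P=cloud(c,d);Q=P.reshape(-1,3)
    T=Q[(Q[:,2]>lo)&(Q[:,2]<hi)&(np.hypot(*(Q-e)[:,:2].T)<r)]
    print('tail',len(T),T.mean(0).round(4),rect(T))
    # tail top plane tilt from its interior
    m=np.hypot(*(T-T.mean(0))[:,:2].T)<.009;T=T[m];A=np.c_[T[:,:2]-T[:,:2].mean(0),np.ones(len(T))]
    print('slope deg xy',np.degrees(np.linalg.lstsq(A,T[:,2],rcond=None)[0]).round(2)[:2],np.median(T[:,2]).round(4))
E
python3 - <<'E'
from t import *
tw('rel1',.02,.098,.11);print(env.get_obs()['finger_gap'])
E
```

```text
rel1 12.25 [0.6097 0.0792 0.0557] -19.61 [ 0.3 -0.3 -0.3]
tail 5133 [0.6118 0.0787 0.1033] (array([610.6,  79.1]), array([34.8, 23.7]), 71.5)
slope deg xy [-0.86  0.2 ] 0.1037
0.03437293615910864
```

Call:
{"api": "send_rows", "payload": {"targets": [[[0,0,0],[0,0,0]],[[0,0,0],[0,0,0]],[[0,0,0],[0,0,0]],[[0,0,0],[0,0,0]]], "gripper": 0.45}}

```text
time: 12.7
eef_pos: [0.6103, 0.0793, 0.0562]
tcp_rot: [0.0, 0.985, -0.17, 0.0]
wrist_force: [-0.3, 0.8, -0.4]
finger_gap: 0.0619
finger_force: 0.0
```

```bash
python3 - <<'E'
from t import *
tw('rel2',.02,.098,.11);print(env.get_obs()['finger_gap'])
E
```

```text
rel2 12.7 [0.6103 0.0793 0.0562] -19.61 [-0.3  0.8 -0.4]
tail 4625 [0.6118 0.0785 0.1032] (array([610.5,  79. ]), array([27.9, 22.9]), 71.2)
slope deg xy [-1.04  0.52] 0.1037
0.06167704360371584
```

Call:
{"api": "send_rows", "payload": {"targets": [[[0,0,0.008],[0,0,0]],[[0,0,0.01],[0,0,0]],[[0,0,0.01],[0,0,0]],[[0,0,0.006],[0,0,0]],[[0,0,0.002],[0,0,0]],[[0,0,0],[0,0,0]],[[0,0,0],[0,0,0]]]}}

```text
time: 13.45
eef_pos: [0.6105, 0.0793, 0.0204]
tcp_rot: [-0.0, 0.985, -0.17, 0.0]
wrist_force: [0.0, -0.2, 0.7]
finger_gap: 0.0621
finger_force: 0.0
```

```bash
python3 - <<'E'
from t import *
tw('rel3',.02,.098,.11);o=env.get_obs();e=o['eef_pos'];print(o['finger_gap'])
p,d,c=load('rel3');P=cloud(c,d);a=np.radians(yaw());D=P-e
X=D[...,0]*np.cos(a)+D[...,1]*np.sin(a);Y=D[...,0]*np.sin(a)-D[...,1]*np.cos(a);Z=P[...,2]
for z in range(48,92,4):
    m=(abs(Z*1e3-z)<2)&(abs(X)<.02)
    r=[]
    for s in(1,-1):
        k=m&(s*Y>.01)&(s*Y<.05);y=s*Y[k]*1e3;r.append(np.histogram(y,np.arange(10,50,4))[0].tolist())
    print(z,r)
E
```

```text
rel3 13.45 [0.6105 0.0793 0.0204] -19.6 [ 0.  -0.2  0.7]
tail 7627 [0.6119 0.0782 0.1032] (array([609.9,  78.8]), array([28.4, 23.9]), 70.2)
slope deg xy [-4.99  1.92] 0.1037
0.06200127300878554
48 [[105, 0, 0, 0, 0, 0, 1, 0, 0], [64, 0, 1, 0, 0, 0, 0, 0, 0]]
52 [[90, 42, 42, 44, 154, 250, 31, 0, 0], [95, 47, 50, 65, 229, 272, 0, 0, 0]]
56 [[44, 46, 45, 39, 61, 93, 6, 0, 0], [54, 47, 39, 33, 88, 97, 0, 0, 0]]
60 [[53, 52, 58, 50, 0, 20, 0, 0, 0], [64, 47, 59, 34, 0, 15, 0, 0, 0]]
64 [[55, 61, 55, 42, 0, 133, 9, 0, 0], [57, 62, 58, 29, 0, 140, 12, 0, 0]]
68 [[47, 62, 64, 54, 0, 196, 66, 15, 14], [67, 65, 63, 30, 0, 191, 53, 13, 13]]
72 [[47, 70, 67, 64, 0, 208, 62, 43, 43], [59, 65, 60, 40, 0, 208, 62, 42, 41]]
76 [[45, 77, 79, 57, 0, 233, 62, 40, 55], [58, 76, 81, 37, 0, 225, 62, 40, 54]]
80 [[32, 85, 83, 73, 0, 238, 81, 42, 50], [63, 78, 74, 40, 0, 261, 77, 51, 51]]
84 [[31, 182, 532, 449, 0, 272, 87, 43, 60], [78, 329, 545, 255, 0, 268, 76, 42, 51]]
88 [[25, 85, 220, 156, 0, 278, 89, 57, 64], [19, 162, 224, 87, 0, 298, 88, 62, 63]]
```

The fingertips now stand at about z 62 mm beside the pads, in line with them. I'll squeeze.

Call:
{"api": "send_rows", "payload": {"targets": [[[0,0,0],[0,0,0]],[[0,0,0],[0,0,0]],[[0,0,0],[0,0,0]],[[0,0,0],[0,0,0]],[[0,0,0],[0,0,0]]], "gripper": -1, "newtons": 22}}

```text
time: 14.0
eef_pos: [0.6131, 0.081, 0.0227]
tcp_rot: [-0.002, 0.985, -0.17, 0.003]
wrist_force: [0.8, 1.8, 8.5]
finger_gap: 0.0301
finger_force: 22.4
```

```bash
cat >> t.py <<'E'
def jaws(n,zt,ctr=None):
    """section of tweezers: zt = world z of jaw tips"""
    e=env.get_obs()['eef_pos'] if ctr is None else ctr;p,d,c=load(n);P=cloud(c,d);a=np.radians(yaw());D=P-e
    X=D[...,0]*np.cos(a)+D[...,1]*np.sin(a);Y=D[...,0]*np.sin(a)-D[...,1]*np.cos(a);Z=P[...,2]-zt
    for lo,hi,w in((.004,.018,.025),(.052,.057,.045),(.083,.0885,.045)):
        m=(Z>lo)&(Z<hi)&(abs(X)<.013)&(abs(Y)<w);print(lo,'Y hist 3mm',np.histogram(Y[m]*1e3,np.arange(-36,37,3))[0].tolist(),'X',np.percentile(X[m]*1e3,[1,99]).round(1) if m.any() else '')
    m=(Z>.1005)&(Z<.108)&(abs(Y)<.02)&(abs(X)<.015);print('tail',np.median(Z[m]+zt).round(4),rect(np.c_[X[m],Y[m]]))
E
python3 - <<'E'
from t import *
shot('sq2');print(env.get_obs()['finger_gap']);jaws('sq2',0.)
E
```

```text
sq2 14.0 [0.6131 0.081  0.0227] -19.57 [0.8 1.8 8.5]
0.02992896972037434
0.004 Y hist 3mm [0, 0, 0, 0, 0, 0, 6, 59, 46, 0, 0, 0, 0, 0, 0, 38, 54, 0, 0, 0, 0, 0, 0, 0] X [-6.4  6.1]
0.052 Y hist 3mm [0, 0, 0, 86, 55, 45, 43, 42, 44, 41, 36, 0, 0, 33, 46, 46, 45, 41, 39, 59, 76, 0, 0, 0] X [1.5 9.3]
0.083 Y hist 3mm [0, 0, 46, 95, 54, 81, 89, 139, 77, 76, 54, 2, 3, 52, 67, 77, 95, 123, 83, 52, 106, 67, 0, 0] X [ 4.5 11.6]
tail 0.1036 (array([ 0.3, -0.1]), array([25.2, 40. ]), 0.4)
```

Call:
{"api": "send_rows", "payload": {"targets": [[[0,0,-0.01],[0,0,0]],[[0,0,-0.02],[0,0,0]],[[0,0,-0.03],[0,0,0]],[[0,0,-0.03],[0,0,0]],[[0,0,-0.005],[0,0,0]],[[0,0,0],[0,0,0]],[[-0.025,-0.017,0],[0,0,0]],[[-0.025,-0.017,0],[0,0,0]],[[-0.025,-0.017,0],[0,0,0]],[[-0.025,-0.017,0],[0,0,0]]]}}

```text
time: 15.05
eef_pos: [0.5367, 0.1772, 0.1136]
tcp_rot: [0.001, 0.985, -0.17, -0.001]
wrist_force: [0.1, 0.7, -0.4]
finger_gap: 0.0297
finger_force: 22.6
```

Call:
{"api": "send_rows", "payload": {"targets": [[[-0.02,-0.014,0],[0,0,0]],[[-0.005,-0.003,0],[0,0,0]],[[0,0,0],[0,0,0]],[[0,0,0],[0,0,0]],[[0,0,0],[0,0,0]]]}}

```text
time: 15.55
eef_pos: [0.5219, 0.1995, 0.115]
tcp_rot: [0.0, 0.985, -0.171, 0.0]
wrist_force: [0.8, 0.6, -0.4]
finger_gap: 0.0298
finger_force: 22.6
```

```bash
python3 - <<'E'
from m import *
from t import jaws
shot('cap3');o=env.get_obs();e=o['eef_pos'];print(o['finger_gap'],e)
p,d,c=load('cap3');Q=cloud(c,d).reshape(-1,3);Q=Q[np.hypot(Q[:,0]-e[0],Q[:,1]-e[1])<.02]
h,b=np.histogram(Q[:,2],np.arange(.15,.23,.001));zt=b[h.argmax()]+.0005-.104;print('tip z',zt)
T=Q[abs(Q[:,2]-zt-.104)<.002];m=np.hypot(*(T-e)[:,:2].T)<.009;T=T[m];print('slope',np.degrees(np.linalg.lstsq(np.c_[T[:,:2]-e[:2],np.ones(len(T))],T[:,2],rcond=None)[0]).round(2)[:2])
jaws('cap3',zt);Q=cloud(c,d).reshape(-1,3)
for lo,hi,r in((.058,.066,.015),(.04,.048,.025)):
    R=Q[(Q[:,2]>lo)&(Q[:,2]<hi)&(np.hypot(Q[:,0]-.5212,Q[:,1]-.2013)<r)];print(lo,len(R),rect(R))
E
```

```text
cap3 15.55 [0.5219 0.1995 0.115 ] -19.74 [ 0.8  0.6 -0.4]
0.029881397896057853 [0.52184255 0.19965959 0.11504921]
tip z 0.09150000000000004
slope [-0.57  0.36]
0.004 Y hist 3mm [0, 0, 0, 0, 0, 0, 3, 61, 48, 0, 0, 0, 0, 0, 0, 38, 57, 0, 0, 0, 0, 0, 0, 0] X [-6.1  6.2]
0.052 Y hist 3mm [0, 0, 0, 90, 66, 52, 46, 43, 45, 45, 39, 0, 2, 49, 38, 45, 45, 48, 50, 68, 85, 0, 0, 0] X [-3.8  9.6]
0.083 Y hist 3mm [0, 0, 45, 102, 54, 86, 92, 131, 81, 85, 57, 0, 0, 51, 82, 84, 128, 94, 85, 50, 92, 54, 0, 0] X [ 5.8 12. ]
tail 0.1958 (array([ 0.7, -0.1]), array([25., 40.]), 0.4)
0.058 417 (array([521.3, 201.2]), array([11.3, 12.4]), 70.3)
0.04 1800 (array([521.4, 201.2]), array([34.9, 35.3]), 25.8)
```

Call:
{"api": "send_rows", "payload": {"targets": [[[-0.001,-0.0013,0],[0,0,0]],[[0,0,0],[0,0,0]],[[0,0,0.01],[0,0,0]],[[0,0,0.01],[0,0,0]],[[0,0,0.01],[0,0,0]],[[0,0,0.008],[0,0,0]],[[0,0,0],[0,0,0]],[[0,0,0],[0,0,0]],[[0,0,0],[0,0,0]]]}}

```text
time: 16.5
eef_pos: [0.5209, 0.203, 0.0775]
tcp_rot: [-0.0, 0.985, -0.17, 0.0]
wrist_force: [-0.3, 0.6, -1.1]
finger_gap: 0.0299
finger_force: 22.6
```

Call:
{"api": "send_rows", "payload": {"targets": [[[0,0,0.004],[0,0,0]],[[0,0,0.003],[0,0,0]],[[0,0,0],[0,0,0]],[[0,0,0],[0,0,0]]]}}

```text
time: 16.9
eef_pos: [0.5205, 0.2028, 0.0702]
tcp_rot: [0.0, 0.985, -0.17, -0.0]
wrist_force: [0.0, 0.1, -1.3]
finger_gap: 0.0294
finger_force: 22.6
```

Call:
{"api": "send_rows", "payload": {"targets": [[[0.001,0.001,0],[0,0,0]],[[0,0,0.0015],[0,0,0]],[[0,0,0.001],[0,0,0]],[[0,0,0],[0,0,0]],[[0,0,0],[0,0,0]]]}}

```text
time: 17.4
eef_pos: [0.5211, 0.2016, 0.0677]
tcp_rot: [0.0, 0.985, -0.17, -0.0]
wrist_force: [-0.3, -0.4, -1.3]
finger_gap: 0.0299
finger_force: 22.6
```

Call:
{"api": "send_rows", "payload": {"targets": [[[0,0,0.0005],[0,0,0]],[[0,0,0.0005],[0,0,0]],[[0,0,0],[0,0,0]]]}}

```text
time: 17.7
eef_pos: [0.5212, 0.2016, 0.0668]
tcp_rot: [-0.0, 0.985, -0.17, 0.0]
wrist_force: [-0.1, 0.2, 0.9]
finger_gap: 0.0295
finger_force: 22.8
```

Call:
{"api": "send_rows", "payload": {"targets": [[[0,0,0.0005],[0,0,0]],[[0,0,0],[0,0,0]]]}}

```text
time: 17.9
eef_pos: [0.5213, 0.2017, 0.0667]
tcp_rot: [-0.0, 0.985, -0.17, 0.0]
wrist_force: [-0.5, -1.1, 4.5]
finger_gap: 0.03
finger_force: 23.6
```

Call:
{"api": "send_rows", "payload": {"targets": [[[0,0,0],[0,0,0]],[[0,0,0],[0,0,0]],[[0,0,0],[0,0,0]],[[0,0,0],[0,0,0]]], "newtons": 5}}

```text
time: 18.3
eef_pos: [0.5213, 0.2016, 0.0667]
tcp_rot: [-0.0, 0.985, -0.17, 0.0]
wrist_force: [-1.7, 0.5, 6.1]
finger_gap: 0.0302
finger_force: 23.7
```

Call:
{"api": "send_rows", "payload": {"targets": [[[0,0,0],[0,0,0]],[[0,0,0],[0,0,0]],[[0,0,0],[0,0,0]]], "gripper": -0.2, "newtons": 5}}

```text
time: 18.6
eef_pos: [0.5213, 0.2017, 0.0662]
tcp_rot: [-0.0, 0.985, -0.17, 0.0]
wrist_force: [-0.1, -0.7, 1.7]
finger_gap: 0.0344
finger_force: 13.6
```

Call:
{"api": "send_rows", "payload": {"targets": [[[0,0,0],[0,0,0]],[[0,0,0],[0,0,0]],[[0,0,0],[0,0,0]]], "gripper": -0.07}}

```text
time: 18.9
eef_pos: [0.5209, 0.2015, 0.066]
tcp_rot: [0.0, 0.985, -0.17, -0.0]
wrist_force: [0.3, -0.2, -0.9]
finger_gap: 0.0396
finger_force: 11.2
```

Call:
{"api": "send_rows", "payload": {"targets": [[[0,0,0],[0,0,0]],[[0,0,0],[0,0,0]],[[0,0,0],[0,0,0]]], "gripper": -0.05}}

```text
time: 19.2
eef_pos: [0.521, 0.2015, 0.0661]
tcp_rot: [0.0, 0.985, -0.17, -0.0]
wrist_force: [0.5, -1.0, -0.4]
finger_gap: 0.0404
finger_force: 10.7
```

Call:
{"api": "send_rows", "payload": {"targets": [[[0,0,0],[0,0,0]],[[0,0,0],[0,0,0]],[[0,0,0],[0,0,0]]], "gripper": -0.035}}

```text
time: 19.5
eef_pos: [0.5211, 0.2017, 0.0662]
tcp_rot: [-0.0, 0.985, -0.17, 0.0]
wrist_force: [0.0, 0.6, -2.5]
finger_gap: 0.0412
finger_force: 8.3
```

Call:
{"api": "send_rows", "payload": {"targets": [[[0,0,0],[0,0,0]],[[0,0,0],[0,0,0]],[[0,0,0],[0,0,0]]], "gripper": -0.022}}

```text
time: 19.8
eef_pos: [0.5211, 0.2016, 0.0662]
tcp_rot: [0.0, 0.985, -0.17, 0.0]
wrist_force: [-0.1, 1.1, -1.2]
finger_gap: 0.0416
finger_force: 2.4
```

Call:
{"api": "send_rows", "payload": {"targets": [[[0,0,0],[0,0,0]],[[0,0,0],[0,0,0]],[[0,0,0],[0,0,0]]], "gripper": -0.028}}

```text
time: 20.1
eef_pos: [0.5211, 0.2016, 0.0662]
tcp_rot: [-0.0, 0.985, -0.17, 0.0]
wrist_force: [0.5, -0.1, -1.5]
finger_gap: 0.0418
finger_force: 4.6
```

Call:
{"api": "send_rows", "payload": {"targets": [[[0,0,-0.002],[0,0,0]],[[0,0,-0.004],[0,0,0]],[[0,0,-0.004],[0,0,0]],[[0,0,0],[0,0,0]],[[0,0,0],[0,0,0]]]}}

```text
time: 20.6
eef_pos: [0.5213, 0.2016, 0.0765]
tcp_rot: [-0.0, 0.985, -0.17, 0.0]
wrist_force: [-0.5, 0.1, -2.2]
finger_gap: 0.0416
finger_force: 4.6
```

```bash
cat > v.py <<'E'
from t import *
def held(n):
    shot(n);o=env.get_obs();e=o['eef_pos'];print('gap',o['finger_gap'],'F',o['finger_force'],e.round(4))
    p,d,c=load(n);Q=cloud(c,d).reshape(-1,3);D=Q-e;a=np.radians(yaw())
    X=D[:,0]*np.cos(a)+D[:,1]*np.sin(a);Y=D[:,0]*np.sin(a)-D[:,1]*np.cos(a);Z=D[:,2]
    m=(abs(X)<.009)&(abs(Y)<.012)&(Z>.07)&(Z<.095);z0=np.median(Z[m]);m&=abs(Z-z0)<.003
    s=np.degrees(np.linalg.lstsq(np.c_[X[m],Y[m],np.ones(m.sum())],Z[m],rcond=None)[0]).round(2)[:2]
    zt=z0-.104;print('tail-eef',z0.round(4),'tip world',(e[2]+zt).round(4),'slope XY',s)
    m=(X>-.005)&(X<.03)&(abs(Y)<.025)&(abs(Z-zt)<.0045)   # flange upper face seen in front
    if m.sum()>10:
        x,y=X[m]*1e3,Y[m]*1e3;print('flange n',m.sum(),'z-eef',np.median(Z[m]).round(4),'X',x.min().round(1),x.max().round(1),'Y',y.min().round(1),y.max().round(1))
        A=np.c_[X[m],Y[m],np.ones(m.sum())];print('flange slope',np.degrees(np.linalg.lstsq(A,Z[m],rcond=None)[0]).round(2)[:2])
    m=(abs(X)<.015)&(abs(Y)<.014)&(Z>zt+.003)&(Z<zt+.02);print('jaw Y',np.histogram(Y[m]*1e3,np.arange(-14,15,2))[0].tolist(),'X',np.percentile(X[m]*1e3,[1,99]).round(1))
E
python3 -c "
from v import *
held('h1')"
```

```text
h1 20.6 [0.5213 0.2016 0.0765] -19.61 [-0.5  0.1 -2.2]
gap 0.04167710219887147 F 4.568737372756004 [0.5211 0.2016 0.0763]
tail-eef 0.0827 tip world 0.055 slope XY [-0.78 -0.03]
flange n 1825 z-eef -0.0225 X -5.0 18.2 Y -17.9 17.2
flange slope [-3.44 -0.14]
jaw Y [0, 6, 54, 67, 113, 106, 108, 81, 71, 66, 53, 37, 0, 0] X [-3.1  6.6]
```

Call:
{"api": "send_rows", "payload": {"targets": [[[0,0,-0.008],[0,0,0]],[[0,0,-0.015],[0,0,0]],[[0,0,-0.018],[0,0,0]],[[0,0,-0.014],[0,0,0]],[[0,0,-0.007],[0,0,0]],[[0,0,0],[0,0,0]]]}}

```text
time: 21.25
eef_pos: [0.5219, 0.2019, 0.1393]
tcp_rot: [-0.001, 0.985, -0.17, 0.001]
wrist_force: [1.3, -0.1, -1.1]
finger_gap: 0.0414
finger_force: 4.6
```

```bash
python3 -c "
from v import *
held('h2')"
```

```text
h2 21.25 [0.5219 0.2019 0.1393] -19.6 [ 1.3 -0.1 -1.1]
gap 0.04148877273954442 F 4.598214849829674 [0.5212 0.2017 0.1385]
tail-eef 0.0834 tip world 0.1179 slope XY [-0.38 -0.23]
flange n 1837 z-eef -0.0218 X -5.0 19.0 Y -18.2 16.8
flange slope [-2.98 -0.15]
jaw Y [0, 17, 52, 86, 111, 101, 90, 96, 67, 62, 51, 29, 0, 0] X [-2.8  7. ]
```

The cap is clear of the block and well held. Carrying it to the nest.

Call:
{"api": "send_rows", "payload": {"targets": [[[0.0048,0.0142,0],[0,0,0]],[[0.008,0.0237,0],[0,0,0]],[[0.0102,0.0303,0],[0,0,0]],[[0.0102,0.0303,0],[0,0,0]],[[0.0102,0.0303,0],[0,0,0]],[[0.0102,0.0303,0],[0,0,0]],[[0.0102,0.0303,0],[0,0,0]],[[0.0102,0.0303,0],[0,0,0]],[[0.0102,0.0303,0],[0,0,0]],[[0.0102,0.0303,0],[0,0,0]]]}}

```text
time: 22.3
eef_pos: [0.5145, -0.0966, 0.1374]
tcp_rot: [0.0, 0.985, -0.171, -0.001]
wrist_force: [1.1, -0.6, -1.4]
finger_gap: 0.0414
finger_force: 4.6
```

Call:
{"api": "send_rows", "payload": {"targets": [[[0.0102,0.0303,0],[0,0,0]],[[0.0102,0.0303,0],[0,0,0]],[[0.0102,0.0303,0],[0,0,0]],[[0.0064,0.019,0],[0,0,0]],[[0.004,0.012,0],[0,0,0]],[[0,0,0],[0,0,0]],[[0,0,0],[0,0,0]],[[0,0,0],[0,0,0]]]}}

```text
time: 23.1
eef_pos: [0.5138, -0.2208, 0.138]
tcp_rot: [-0.001, 0.986, -0.169, -0.0]
wrist_force: [-0.2, -0.1, -1.5]
finger_gap: 0.0415
finger_force: 4.6
```

```bash
python3 - <<'E'
from v import *
held('n1')
p,d,c=load('n1');Q=cloud(c,d).reshape(-1,3);Q=Q[np.hypot(Q[:,0]-.5135,Q[:,1]+.223)<.065]
for lo,hi in((.052,.06),(.038,.046)):
    R=Q[(Q[:,2]>lo)&(Q[:,2]<hi)];print(lo,len(R),np.median(R[:,2]).round(4),rect(R))
# stud: colour/depth columns below flange
e=env.get_obs()['eef_pos'];S=cloud(c,d).reshape(-1,3);S=S[(np.hypot(*(S-e)[:,:2].T)<.03)&(S[:,2]>e[2]-.062)&(S[:,2]<e[2]-.034)];print('stud pts',len(S))
E
```

```text
n1 23.1 [ 0.5138 -0.2208  0.138 ] -19.46 [-0.2 -0.1 -1.5]
gap 0.04141653354728613 F 4.612062647938728 [ 0.5139 -0.2209  0.1381]
tail-eef 0.0824 tip world 0.1165 slope XY [-0.91 -0.19]
flange n 1799 z-eef -0.0228 X -5.0 18.0 Y -17.8 17.1
flange slope [-3.36  0.05]
jaw Y [0, 4, 52, 68, 114, 104, 107, 78, 69, 67, 53, 38, 0, 0] X [-3.5  6.3]
0.052 8688 0.0557 (array([ 513.4, -223.5]), array([72.3, 72.6]), 66.6)
0.038 2553 0.0416 (array([ 513.5, -223.6]), array([84.3, 84.3]), 66.5)
stud pts 0
```

```bash
python3 - <<'E'
from h import *
def fl(n,e,a,z,r=.0165):
    p,d,c=load(n);D=cloud(c,d).reshape(-1,3)-np.array(e);a=np.radians(a)
    X=D[:,0]*np.cos(a)+D[:,1]*np.sin(a);Y=D[:,0]*np.sin(a)-D[:,1]*np.cos(a);Z=D[:,2]
    m=(X>.008)&(np.hypot(X,Y)<r)&(abs(Z-z)<.004);A=np.c_[X[m],Y[m],np.ones(m.sum())]
    print(n,m.sum(),np.degrees(np.linalg.lstsq(A,Z[m],rcond=None)[0]).round(2)[:2],np.median(Z[m]).round(4))
fl('cap3',(.5213,.2013,0),-19.6,.0435);fl('block',(.5208,.2013,0),-19.6,.0435)
fl('h1',(.5211,.2016,.0763),-19.6,-.0225);fl('h2',(.5212,.2017,.1385),-19.6,-.022);fl('n1',(.5139,-.2209,.1381),-19.5,-.0225)
E
```

```text
cap3 468 [-8.04  0.67] 0.0434
block 266 [-6.17  0.32] 0.0434
h1 688 [-5.68 -0.83] -0.0224
h2 669 [-2.08 -1.42] -0.0216
n1 698 [-7.81 -0.83] -0.0227
```

Call:
{"api": "send_rows", "payload": {"targets": [[[0.0005,0.0026,0],[0,0,0]],[[0,0,0.008],[0,0,0]],[[0,0,0.008],[0,0,0]],[[0,0,0.002],[0,0,0]],[[0,0,0],[0,0,0]],[[0,0,0],[0,0,0]],[[0,0,0],[0,0,0]]]}}

```text
time: 23.85
eef_pos: [0.5136, -0.2255, 0.1204]
tcp_rot: [0.0, 0.985, -0.17, 0.0]
wrist_force: [0.1, -0.1, -1.9]
finger_gap: 0.0418
finger_force: 4.6
```

Call:
{"api": "send_rows", "payload": {"targets": [[[-0.0006,-0.0018,0],[0,0,0]],[[0,0,0],[0,0,0]],[[0,0,0],[0,0,0]],[[0,0,0],[0,0,0]]]}}

```text
time: 24.25
eef_pos: [0.5134, -0.2235, 0.1203]
tcp_rot: [0.0, 0.985, -0.17, 0.0]
wrist_force: [-0.5, -0.2, -2.0]
finger_gap: 0.0413
finger_force: 4.6
```

```bash
python3 - <<'E'
from v import *
held('n2')
p,d,c=load('n2');Q=cloud(c,d).reshape(-1,3);Q=Q[np.hypot(Q[:,0]-.5135,Q[:,1]+.223)<.065]
for lo,hi in((.052,.06),(.038,.046)):
    R=Q[(Q[:,2]>lo)&(Q[:,2]<hi)];print(lo,len(R),np.median(R[:,2]).round(4),rect(R))
E
```

```text
n2 24.25 [ 0.5134 -0.2235  0.1203] -19.6 [-0.5 -0.2 -2. ]
gap 0.0416251744607576 F 4.612285494804382 [ 0.5134 -0.2235  0.1203]
tail-eef 0.0826 tip world 0.0988 slope XY [-0.61  0.05]
flange n 1815 z-eef -0.0226 X -5.0 18.1 Y -17.8 17.3
flange slope [-3.43 -0.06]
jaw Y [0, 2, 51, 69, 112, 99, 94, 97, 73, 62, 52, 41, 0, 0] X [-3.4  6.5]
0.052 9704 0.0557 (array([ 513.3, -223.5]), array([72.2, 72.9]), 66.5)
0.038 2702 0.0417 (array([ 513.7, -223.7]), array([84.3, 83.9]), 66.6)
```

Call:
{"api": "send_rows", "payload": {"targets": [[[0,0,0.003],[0,0,0]],[[0,0,0.003],[0,0,0]],[[0,0,0.003],[0,0,0]],[[0,0,0.003],[0,0,0]],[[0,0,0],[0,0,0]],[[0,0,0],[0,0,0]]]}}

```text
time: 24.9
eef_pos: [0.5133, -0.2234, 0.1081]
tcp_rot: [-0.0, 0.985, -0.17, -0.0]
wrist_force: [-0.2, -1.2, -1.6]
finger_gap: 0.0413
finger_force: 4.6
```

Call:
{"api": "send_rows", "payload": {"targets": [[[0,0,0.002],[0,0,0]],[[0,0,0.002],[0,0,0]],[[0,0,0.002],[0,0,0]],[[0,0,0.002],[0,0,0]],[[0,0,0.001],[0,0,0]],[[0,0,0],[0,0,0]],[[0,0,0],[0,0,0]]]}}

```text
time: 25.6
eef_pos: [0.5135, -0.2235, 0.0993]
tcp_rot: [-0.0, 0.985, -0.17, 0.0]
wrist_force: [-0.1, -0.5, -0.8]
finger_gap: 0.0417
finger_force: 4.8
```

Call:
{"api": "send_rows", "payload": {"targets": [[[0,0,0.0015],[0,0,0]],[[0,0,0.0015],[0,0,0]],[[0,0,0.001],[0,0,0]],[[0,0,0.001],[0,0,0]],[[0,0,0],[0,0,0]],[[0,0,0],[0,0,0]]]}}

```text
time: 26.2
eef_pos: [0.514, -0.2237, 0.0947]
tcp_rot: [0.0, 0.985, -0.17, 0.001]
wrist_force: [0.3, 0.0, 5.8]
finger_gap: 0.0417
finger_force: 5.9
```

Call:
{"api": "send_rows", "payload": {"targets": [[[0,0,0.0015],[0,0,0]],[[0,0,0.0015],[0,0,0]],[[0,0,0.0015],[0,0,0]],[[0,0,0.0015],[0,0,0]],[[0,0,0],[0,0,0]],[[0,0,0],[0,0,0]]]}}

```text
time: 26.8
eef_pos: [0.5142, -0.2238, 0.0889]
tcp_rot: [0.0, 0.985, -0.17, 0.001]
wrist_force: [-0.4, -0.3, 6.9]
finger_gap: 0.0417
finger_force: 6.2
```

```bash
cat >> v.py <<'E'
def plate(n):
    p,d,c=load(n);Q=cloud(c,d).reshape(-1,3);x,y=Q[:,0]-.5134,Q[:,1]+.2235;a=np.radians(66.6)
    u=x*np.cos(a)+y*np.sin(a);w=-x*np.sin(a)+y*np.cos(a);m=(abs(u)<.034)&(abs(w)<.034)&(np.hypot(x,y)>.021)&(Q[:,2]>.03)&(Q[:,2]<.058)
    h,b=np.histogram(Q[m,2],np.arange(.036,.0585,.0005));print('plate top',b[h.argmax()]+.00025,'sink mm',1e3*(.0557-b[h.argmax()]-.00025),m.sum(),h.max())
E
python3 -c "
from v import *
held('p1');plate('p1');plate('n2')"
```

```text
p1 26.8 [ 0.5142 -0.2238  0.0889] -19.61 [-0.4 -0.3  6.9]
gap 0.04119373450691488 F 6.1951687932014465 [ 0.5142 -0.2238  0.0889]
tail-eef 0.0825 tip world 0.0675 slope XY [-0.9  -0.01]
flange n 1803 z-eef -0.022 X -5.0 17.8 Y -17.8 17.2
flange slope [-4.22 -0.07]
jaw Y [0, 4, 51, 67, 110, 101, 110, 78, 68, 64, 53, 43, 0, 0] X [-3.5  6.2]
plate top 0.05025000000000001 sink mm 5.4499999999999895 7807 2324
plate top 0.055750000000000015 sink mm -0.050000000000015095 6846 2049
```

Call:
{"api": "send_rows", "payload": {"targets": [[[0,0,0.0015],[0,0,0]],[[0,0,0.0015],[0,0,0]],[[0,0,0.0015],[0,0,0]],[[0,0,0.0015],[0,0,0]],[[0,0,0],[0,0,0]],[[0,0,0],[0,0,0]]]}}

```text
time: 27.45
eef_pos: [0.5143, -0.2238, 0.0829]
tcp_rot: [0.0, 0.985, -0.17, 0.001]
wrist_force: [0.4, 0.3, 7.6]
finger_gap: 0.0419
finger_force: 6.2
```

Call:
{"api": "send_rows", "payload": {"targets": [[[0,0,0.001],[0,0,0]],[[0,0,0.001],[0,0,0]],[[0,0,0.001],[0,0,0]],[[0,0,0],[0,0,0]],[[0,0,0],[0,0,0]]]}}

```text
time: 27.95
eef_pos: [0.5143, -0.2238, 0.08]
tcp_rot: [0.0, 0.985, -0.17, 0.001]
wrist_force: [-0.5, 0.9, 7.9]
finger_gap: 0.0417
finger_force: 6.2
```

Call:
{"api": "send_rows", "payload": {"targets": [[[0,0,0.001],[0,0,0]],[[0,0,0.001],[0,0,0]],[[0,0,0],[0,0,0]],[[0,0,0],[0,0,0]]]}}

```text
time: 28.35
eef_pos: [0.5145, -0.2239, 0.0782]
tcp_rot: [0.0, 0.985, -0.17, 0.001]
wrist_force: [-0.3, 0.3, 8.4]
finger_gap: 0.0417
finger_force: 6.6
```

```bash
python3 -c "
from v import *
held('p2');plate('p2')"
```

```text
p2 28.35 [ 0.5145 -0.2239  0.0782] -19.61 [-0.3  0.3  8.4]
gap 0.04126411380060152 F 6.586628928780556 [ 0.5145 -0.2239  0.0782]
tail-eef 0.083 tip world 0.0572 slope XY [-0.92 -0.04]
flange n 1799 z-eef -0.0216 X -5.0 17.3 Y -17.8 17.1
flange slope [-4.44  0.  ]
jaw Y [0, 4, 52, 69, 108, 100, 110, 77, 68, 64, 53, 39, 0, 0] X [-3.6  6. ]
plate top 0.04875000000000001 sink mm 6.949999999999991 7956 2344
```

Call:
{"api": "send_rows", "payload": {"targets": [[[0,0,0.001],[0,0,0]],[[0,0,0.001],[0,0,0]],[[0,0,0.001],[0,0,0]],[[0,0,0],[0,0,0]],[[0,0,0],[0,0,0]]]}}

```text
time: 28.9
eef_pos: [0.5148, -0.224, 0.0753]
tcp_rot: [0.0, 0.985, -0.17, 0.002]
wrist_force: [-0.0, 0.3, 9.9]
finger_gap: 0.0417
finger_force: 7.0
```

```bash
python3 -c "
from v import *
held('p3');plate('p3')"
```

```text
p3 28.9 [ 0.5148 -0.224   0.0753] -19.61 [-0.   0.3  9.9]
gap 0.04157164628225782 F 7.0297785848379135 [ 0.5148 -0.224   0.0753]
tail-eef 0.0854 tip world 0.0567 slope XY [-1.15  0.04]
flange n 1837 z-eef -0.0191 X -5.0 17.0 Y -18.0 17.0
flange slope [-4.67  0.03]
jaw Y [0, 5, 53, 69, 112, 104, 112, 80, 67, 63, 52, 42, 0, 0] X [-3.   5.6]
plate top 0.04875000000000001 sink mm 6.949999999999991 8165 2470
```

Call:
{"api": "send_rows", "payload": {"targets": [[[0,0,0.001],[0,0,0]],[[0,0,0.001],[0,0,0]],[[0,0,0],[0,0,0]],[[0,0,0],[0,0,0]]]}}

```text
time: 29.35
eef_pos: [0.5149, -0.224, 0.0735]
tcp_rot: [0.0, 0.985, -0.17, 0.002]
wrist_force: [-0.1, 1.0, 11.2]
finger_gap: 0.0413
finger_force: 7.8
```

Call:
{"api": "send_rows", "payload": {"targets": [[[0,0,0.001],[0,0,0]],[[0,0,0],[0,0,0]],[[0,0,0],[0,0,0]]]}}

```text
time: 29.65
eef_pos: [0.5149, -0.2241, 0.0726]
tcp_rot: [0.0, 0.985, -0.17, 0.002]
wrist_force: [0.0, 0.9, 10.8]
finger_gap: 0.0418
finger_force: 8.1
```

```bash
python3 -c "
from v import *
held('p4');plate('p4')"
```

```text
p4 29.65 [ 0.5149 -0.2241  0.0726] -19.61 [ 0.   0.9 10.8]
gap 0.041785843357156724 F 8.116989769914653 [ 0.515  -0.2241  0.0726]
tail-eef 0.0866 tip world 0.0553 slope XY [-1.01 -0.02]
flange n 1843 z-eef -0.0178 X -5.0 16.9 Y -17.9 17.5
flange slope [-4.85 -0.06]
jaw Y [0, 6, 54, 62, 122, 104, 93, 104, 68, 62, 57, 43, 0, 0] X [-2.7  5.4]
plate top 0.04725000000000001 sink mm 8.449999999999992 8295 2561
```

Call:
{"api": "send_rows", "payload": {"targets": [[[0,0,0.001],[0,0,0]],[[0,0,0.0007],[0,0,0]],[[0,0,0],[0,0,0]],[[0,0,0],[0,0,0]]]}}

```text
time: 30.1
eef_pos: [0.515, -0.2241, 0.0712]
tcp_rot: [0.0, 0.985, -0.17, 0.002]
wrist_force: [-0.3, 0.3, 14.2]
finger_gap: 0.0416
finger_force: 9.1
```

```bash
python3 -c "
from v import *
held('p5');plate('p5')"
```

```text
p5 30.1 [ 0.515  -0.2241  0.0712] -19.61 [-0.3  0.3 14.2]
gap 0.04162932419486051 F 9.104387308470905 [ 0.515  -0.2241  0.0712]
tail-eef 0.0867 tip world 0.0539 slope XY [-1.3  -0.02]
flange n 1858 z-eef -0.0177 X -5.0 17.0 Y -18.0 17.5
flange slope [-5.    0.03]
jaw Y [0, 6, 51, 65, 118, 104, 113, 81, 69, 64, 54, 43, 0, 0] X [-3.   5.5]
plate top 0.045750000000000006 sink mm 9.949999999999994 8280 2615
```

The stud is home: the plate has sunk 9.95 mm (about 15 N) with the flange flat on it. I'll let the nest rise now.

Call:
{"api": "send_rows", "payload": {"targets": [[[0,0,-0.0015],[0,0,0]],[[-0.0003,0,-0.0015],[0,0,0]],[[-0.0003,0,-0.0015],[0,0,0]],[[-0.0003,0,-0.0015],[0,0,0]],[[-0.0003,0,-0.0015],[0,0,0]],[[0,0,-0.001],[0,0,0]],[[0,0,0],[0,0,0]],[[0,0,0],[0,0,0]]]}}

```text
time: 30.95
eef_pos: [0.5125, -0.2231, 0.078]
tcp_rot: [0.0, 0.985, -0.17, 0.0]
wrist_force: [0.9, 0.1, 3.5]
finger_gap: 0.0413
finger_force: 8.1
```

```bash
python3 -c "
from v import *
held('r1');plate('r1')"
```

```text
r1 30.95 [ 0.5125 -0.2231  0.078 ] -19.6 [0.9 0.1 3.5]
gap 0.04129917342373588 F 8.160258230636828 [ 0.5125 -0.2232  0.078 ]
tail-eef 0.0867 tip world 0.0607 slope XY [-1.04  0.08]
flange n 1938 z-eef -0.0176 X -4.9 18.7 Y -18.0 17.4
flange slope [-3.41  0.  ]
jaw Y [0, 6, 55, 72, 124, 109, 119, 85, 73, 65, 56, 47, 0, 0] X [-2.   6.8]
plate top 0.05275000000000001 sink mm 2.9499999999999873 8661 2548
```

Call:
{"api": "send_rows", "payload": {"targets": [[[0.0004,0,-0.001],[0,0,0]],[[0,0,-0.0008],[0,0,0]],[[0,0,0],[0,0,0]],[[0,0,0],[0,0,0]]]}}

```text
time: 31.4
eef_pos: [0.5124, -0.2231, 0.0796]
tcp_rot: [-0.0, 0.985, -0.17, -0.0]
wrist_force: [1.4, -0.6, 1.0]
finger_gap: 0.0416
finger_force: 7.4
```

```bash
python3 -c "
from v import *
held('r2');plate('r2')"
```

```text
r2 31.4 [ 0.5124 -0.2231  0.0796] -19.6 [ 1.4 -0.6  1. ]
gap 0.04163926103236823 F 7.408281723037362 [ 0.5124 -0.2231  0.0796]
tail-eef 0.0867 tip world 0.0623 slope XY [-1.31  0.  ]
flange n 1941 z-eef -0.0176 X -5.0 18.8 Y -18.0 17.3
flange slope [-3.05 -0.11]
jaw Y [0, 7, 51, 70, 122, 109, 119, 85, 75, 67, 59, 48, 0, 0] X [-2.   6.8]
plate top 0.054250000000000013 sink mm 1.4499999999999862 8668 2674
```

Call:
{"api": "send_rows", "payload": {"targets": [[[0.001,0,-0.0003],[0,0,0]],[[0,0,0],[0,0,0]],[[0,0,0],[0,0,0]]]}}

```text
time: 31.75
eef_pos: [0.5129, -0.2233, 0.0799]
tcp_rot: [-0.0, 0.985, -0.17, -0.001]
wrist_force: [-0.6, -0.5, 0.1]
finger_gap: 0.0417
finger_force: 6.4
```

Call:
{"api": "send_rows", "payload": {"targets": [[[0,0,0],[0,0,0]],[[0,0,0],[0,0,0]],[[0,0,0],[0,0,0]]], "gripper": -0.015}}

```text
time: 32.05
eef_pos: [0.5135, -0.2235, 0.0801]
tcp_rot: [-0.0, 0.985, -0.17, -0.0]
wrist_force: [-0.9, -0.3, -0.0]
finger_gap: 0.0421
finger_force: 0.1
```

Call:
{"api": "send_rows", "payload": {"targets": [[[0,0,0],[0,0,0]],[[0,0,0],[0,0,0]],[[0,0,0],[0,0,0]],[[0,0,0],[0,0,0]]], "gripper": 0.1}}

```text
time: 32.45
eef_pos: [0.5136, -0.2235, 0.0801]
tcp_rot: [-0.0, 0.985, -0.17, 0.0]
wrist_force: [0.1, 0.2, 0.2]
finger_gap: 0.047
finger_force: 0.0
```

```bash
python3 -c "
from v import *
held('r3');plate('r3')"
```

```text
r3 32.45 [ 0.5136 -0.2235  0.0801] -19.6 [0.1 0.2 0.2]
gap 0.04688629867358251 F 0.0 [ 0.5136 -0.2235  0.0801]
tail-eef 0.0868 tip world 0.063 slope XY [-1.18  0.03]
flange n 1912 z-eef -0.0176 X -4.9 17.8 Y -17.9 17.4
flange slope [-3.59  0.06]
jaw Y [0, 6, 55, 74, 121, 106, 116, 84, 72, 65, 55, 45, 0, 0] X [-2.6  6.1]
plate top 0.054750000000000014 sink mm 0.9499999999999857 8547 2624
```

Released cleanly: the tweezers stand upright and the nest is nearly at rest under their weight. I'll open the fingers fully and withdraw straight up.

Call:
{"api": "send_rows", "payload": {"targets": [[[0,0,0],[0,0,0]],[[0,0,0],[0,0,0]],[[0,0,0],[0,0,0]],[[0,0,0],[0,0,0]],[[0,0,-0.01],[0,0,0]],[[0,0,-0.02],[0,0,0]],[[0,0,-0.03],[0,0,0]],[[0,0,-0.03],[0,0,0]],[[0,0,-0.03],[0,0,0]],[[0,0,-0.01],[0,0,0]]], "gripper": 1}}

```text
time: 33.5
eef_pos: [0.5153, -0.2244, 0.2139]
tcp_rot: [0.001, 0.985, -0.17, 0.003]
wrist_force: [0.9, -0.3, 0.1]
finger_gap: 0.0855
finger_force: 0.0
```

Call:
{"api": "send_rows", "payload": {"targets": [[[0,0,-0.02],[0,0,0]],[[0,0,0],[0,0,0]],[[0,0,0],[0,0,0]]]}}

```text
time: 33.8
eef_pos: [0.5133, -0.2234, 0.2298]
tcp_rot: [-0.0, 0.985, -0.17, -0.0]
wrist_force: [-0.3, 0.5, -0.3]
finger_gap: 0.0855
finger_force: 0.0
```

```bash
python3 - <<'E'
from v import *
shot('end');plate('end')
p,d,c=load('end');Q=cloud(c,d).reshape(-1,3);Q=Q[np.hypot(Q[:,0]-.5134,Q[:,1]+.2235)<.05]
for lo,hi in((.159,.175),(.06,.068)):
    R=Q[(Q[:,2]>lo)&(Q[:,2]<hi)];print(lo,len(R),np.median(R[:,2]).round(4),rect(R))
q,_=cams.grab_frame('scene');cv2.imwrite('pics/end.png',np.hstack([cv2.resize(p,(400,300)),cv2.resize(q[90:390,130:530],(400,300))]))
E
```

```text
end 33.8 [ 0.5133 -0.2234  0.2298] -19.6 [-0.3  0.5 -0.3]
plate top 0.054750000000000014 sink mm 0.9499999999999857 2497 626
0.159 1688 0.1668 (array([ 512.8, -222.9]), array([27.9, 22.7]), 70.0)
0.06 618 0.0626 (array([ 516.9, -225.6]), array([34.4, 27.2]), 50.1)
```

View pics/end.png

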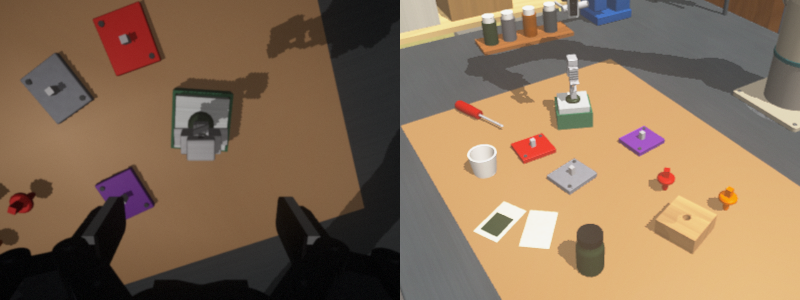

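The final picture shows the tweezers upright on the cap in the nest (right half, about (573,85)), with the flange flat on the plate, the gripper clear and the other things in place. Handing in.

```bash
python3 -c "
from station import finish_job
print(finish_job())"
```

```text
the job is handed in; nothing more can be done
None
```

The job is handed in at about 34 s. The cap is pressed fully home in the nest (plate sunk about 10 mm, roughly 15 N) with the tweezers left clipped upright on it and nothing else disturbed. However, my first grasp was on the tail block, so the tweezers came off the post without being squeezed open, and I stood them on the bench to regrasp them on the pads.

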